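# Back off a ratchet clamp

## Robot

A 7-joint arm with a two-finger parallel gripper is mounted at the origin on a cart in front of the work surface, level with it; the furniture and walls round the work are solid. World frame = base frame: x ahead of the robot, y to its left, z up, the work surface at z = 0. Lengths are in m, angles in rad, forces in N, time in s.
With the tool pointing down it reaches from about 0.4 to 0.85 m from the base axis. Payload 4.5 kg.
Tool frame: the origin (TCP) lies midway between the tips of the shut fingers; the grasp point (between the pads) lies 19 mm behind it (r.hold_point_z is the distance from the TCP to the grasp point, in m); z points along the fingers, y is the direction in which the jaws open and shut (so a half turn about z gives the same grasp; the last joint's range is limited). The gripper opens to 88 mm and grips with 3 to 60 N. Pads are 18 mm wide; open, the fingers measure 123 mm over their backs; the gripper's body (75 mm by 187 mm) begins 45 mm behind the grasp point.
Start: joints at [1.374, 0.689, -0.195, 1.565, 0.157, 0.902, -0.215], TCP at [0.143, -0.608, 0.239] pointing down, gripper open.
Joint ranges: [-3.01, 3.01], [-0.46, 2.08], [-1.47, 1.51], [0.13, 2.56], [-1, 4.14], [0.04, 2.09], [-2.66, 2.66]. Speed limits (rad/s): [2.57, 2.57, 3.14, 3.14, 3.14, 3.14, 3.14].

## Interface

Orientations are given as a unit quaternion [x, y, z, w].
In Python, from plant import r gives the robot as it stands. The module is installed in compiled form; this text tells all that it offers.
- The arm moves only by the tool move_arm, never from a script. Its arguments are lists of equal length, an entry for each row: "turn": the turn, a rotation vector about the tool's x, y, z in units of 2 pi rad (1.0 is 2 pi rad), a list of three; "dp": the shift along the tool's x, y, z in units of 2.5 cm (1.0 is 2.5 cm), a list of three; "jaw": the closure, from -1 (fully open) to 1 (shut), so that 0 is half open. In form: {"turn": [[wx, wy, wz], ...], "dp": [[x, y, z], ...], "jaw": [jaw, ...]}. A call has 1 to 10 rows; each row shifts and turns the commanded pose from where the row before left it, along the tool's axes as they then stand; what a row does not reach is not made up. A row lasts 1/12 s, in which the tool goes at most 41.7 mm and 7.16 degrees, less where a joint would pass 70% of its speed; a pose out of reach is approached as far as the arm can. A call with a number of a shift or a turn outside -1 to 1 is refused whole. A call with a gripper value outside its range is refused whole. The fingers move at their own pace and stop on an object; "newtons" is the grip in N (left out, the last holds). Time passes only in rows, so rows that do not move let the fingers close. It gives the time, the measured TCP pose, the force and the opening at its end, in the units of the state.
- r.get_state(): the state, without advancing time (a new reading comes with each control period).
- r.snapshot(name): name is "scene" or "top"; returns a dict with "frame" (400x640x3 uint8, blue, green, red), "mtx" (3x3 intrinsics, pixels), "origin" and "orientation" of the camera in the world. Camera axes: x right, y up, looking along -z (the intrinsics and any distortion apply to the point x, -y, -z); pixel columns grow to the right and rows downward; lengths in m; the calibration is good to about 2 mm. A picture is of the moment at which its call begins. There is no depth.
- r.finish_job(): hands the job in, once; it reports no verdict.
The state is a dict: "clock": time; "q": joint angles; "qd": joint speeds; "joint_torque": joint torques, N m; "tool_pos": TCP position; "eef_rot": TCP orientation; "contact_force": force on the tool from outside, world axes, zero at the start; "moment": the same for the moment, N m; "opening": opening from 0.0 (shut) to 1.0 (fully open).
Only numpy, scipy, OpenCV 4.12 (cv2) and the standard library are available. Lean on these libraries where they do the work, as an engineer would, in place of code of your own. Each camera call takes 0.05 s, during which the arm holds its last target.

## Task

Back off the ratchet clamp for the next part: lift the yellow pawl clear of the toothed wheel and throw it right over, then wind the red crank backward (anticlockwise from above) by feel until the jaw's back beds on the rubber buffer and squeezes it about 2 mm, never more than 4 mm. Then drop the pawl back onto the teeth and let go, leaving the jaw bedded; never press on the clamp with more than 25 N, and leave the other things where they are.

Things in the scene. Friction and masses are not known exactly. Their poses are not given: they have to be found in the camera images.
- clamp: green and grey bench ratchet clamp, bolted down. Origin: on the toothed wheel's upright axis, at bench level. +y runs along the dark steel bed (56 wide, top 34 high) to the fixed green fence; the yellow pawl sits on the -x side. Foot plate 205 x 150 x 14, gear housing under the wheel 104 x 100, 48 high. Nothing on the clamp is higher than 132.
- wheel_axis (a point): centre of the wheel's disc top (clamp x = y = 0, height 60). Steel disc 128 diameter, with sixteen saw teeth 8 high on its upper face between radius 43 and 62, pitch 0.393 rad, and a hub of diameter 32 up to height 88.
- wheel (a joint): wheel angle (rad), 0 to 2.4; grows as it turns backward, anticlockwise from above, which opens the jaw. The crank handle's direction from the axis is -1.4 + this angle, anticlockwise from the clamp's x axis. With the pawl down it turns back one tooth at most. It stays where left: drag 0.3 N m, about 4 N at the crank handle.
- crank_grip (a point): a point at height 110 on the upright red crank handle, a cylinder of diameter 21 between heights 82 and 132, standing 70 from the wheel's axis on a flat steel crank arm (22 wide, heights 72 to 82) that turns with the wheel.
- pawl (a joint): angle (rad) of the yellow drop pawl; its hinge is parallel to the clamp's y, at clamp x = -88, height 72. 0: down between two teeth; up to 0.25: resting on a tooth; 0.66: thrown right over, against its stop. Its weight (about 280 g) drops it onto the teeth below about 0.34 and keeps it over above that. Bracket cheeks (24 x 38) round the hinge reach height 80.
- pawl_knob (a point): centre of the yellow knob (diameter 18, 34 long along the clamp's y) on the pawl's lever, a bar of diameter 10 50 long. Pawl down: clamp x = -79, height 121; thrown over: x about -111, height 116. Pushing lever or knob along the clamp's -x lifts the pawl and, past balance, it falls over; pushing it along +x brings it back. About 1 N.
- jaw_back (a point): middle of the back (-y) face of the green jaw (66 x 30 x 40, on the bed), height 55. It moves along the clamp's -y by 25 mm a radian of the wheel, and meets the rubber buffer.
- buffer (a joint): how far (m) the jaw's back squeezes the black rubber buffer (diameter 22): 0 free, 0.007 flat. 5 N a mm, which adds about 1.8 N a mm at the crank handle to its drag. It sits on a blue stop post, bolted at another place along the bed each time, not measured: the jaw meets it at a wheel angle of 0.95 to 2.15. The drag keeps the jaw from springing back from up to 2.4 mm.
- wood_block: loose wooden block 90 x 35 x 18 lying on the bed between jaw and fence; origin at the centre of its underside. Leave it.
- tape_roll: loose roll of packing tape, 113 diameter, 49 high, left of the clamp; origin under its centre. Leave it.
- masking_tape: loose roll of masking tape, 102 diameter, 25 high, at the right near the robot; origin under its centre. Leave it.

How it is judged:
By the outcome, as a careful person would: the job done as asked, in the order asked, and still so for the second after the job is handed in, with the robot touching nothing.
It also fails if it takes over 72 s, if anything falls off the work surface, if the arm or the gripper's body presses on something with over 40 N, if the wrist force passes 120 N, or if a joint passes its speed limit or range.

## Working session

There is one attempt and no reset: what is moved stays moved. The work goes in short steps, Python scripts to look and compute and a tool call to move; the robot and the scene stay as the last step left them, time stands still between calls to the robot, and variables do not carry over. Pictures are saved under pics/ and viewed, and the job is handed in when it is done.

Besides the shell and the picture viewer there is one more tool, called after "Call:" in YAML: its name, and indented under it one key for each argument. move_arm: Moves the arm, as the interface text tells. Shifts and turns lie within -1 to 1; 1 stands for 2.5 cm of shift or 2 pi rad of turn. Its arguments: {"type":"object","properties":{"turn":{"type":"array","items":{"type":"array","items":{"type":"number","minimum":-1,"maximum":1}}},"dp":{"type":"array","items":{"type":"array","items":{"type":"number","minimum":-1,"maximum":1}}},"jaw":{"type":"array","items":{"type":"number"}},"newtons":{"type":"number"}},"required":["turn","dp","jaw"]}

```bash
mkdir -p pics; python3 - <<'E'
from plant import r
import cv2,json
s=r.get_state();print(s, r.hold_point_z)
for n in("scene","top"):
    d=r.snapshot(n);cv2.imwrite(f"pics/{n}0.png",d["frame"]);print(n,d["mtx"],d["origin"],d["orientation"],d.keys())
E
```

```text
{'clock': 0.0, 'q': array([ 1.37380938,  0.6899953 , -0.19455048,  1.56633152,  0.15729968,
        0.90251032, -0.21511206]), 'qd': array([-0.00070816, -0.00214857,  0.00133392, -0.00215838,  0.00143348,
       -0.00050687,  0.0006506 ]), 'joint_torque': array([ 4.39632049e-04, -5.27563584e+01, -1.26644455e+00, -1.53430098e+01,
       -5.25140378e-02,  6.64014588e-03,  1.82643021e-04]), 'tool_pos': array([ 0.14279053, -0.60781957,  0.23790724]), 'eef_rot': array([ 9.93343445e-01,  1.15186561e-01, -1.61545736e-04, -9.10968289e-04]), 'contact_force': array([-0.06948996, -0.06364672,  0.07002843]), 'moment': array([ 0.07252136,  0.00063923, -0.04506442]), 'opening': 0.9974172596053847} 0.0187
scene [[402.5416718    0.         326.35978098]
 [  0.         402.5416718  204.98836101]
 [  0.           0.           1.        ]] [0.18935408 0.73034526 1.02963416] [-0.08118793  0.33260833  0.91872485 -0.19678637] dict_keys(['frame', 'mtx', 'origin', 'orientation'])
top [[460.2295425    0.         315.95313556]
 [  0.         460.2295425  189.53342594]
 [  0.           0.           1.        ]] [0.26304527 0.04738634 1.53278459] [-0.05160917  0.06191725  0.70970936 -0.69986811] dict_keys(['frame', 'mtx', 'origin', 'orientation'])
```

View pics/scene0.png

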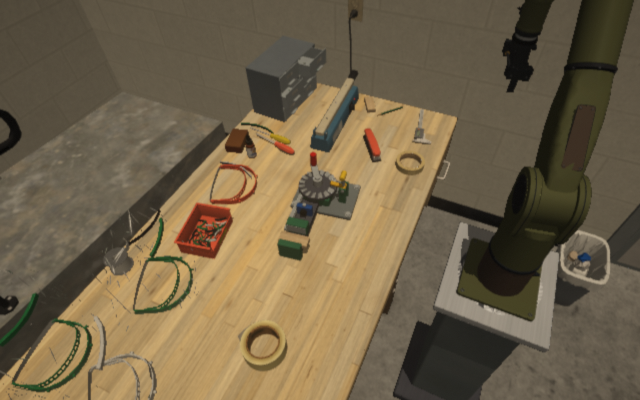

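View pics/top0.png

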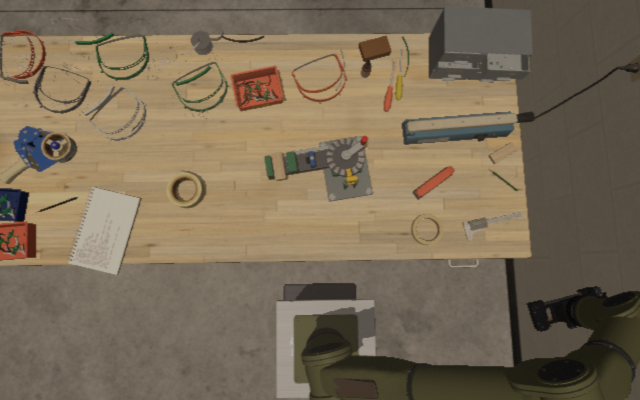

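```bash
cat > h.py <<'E'
import numpy as np, cv2
from scipy.spatial.transform import Rotation as R
def ray(d,u,v):
    K=d["mtx"];p=np.array([(u-K[0,2])/K[0,0],-(v-K[1,2])/K[1,1],-1])
    return np.array(d["origin"]),R.from_quat(d["orientation"]).apply(p)
def atz(d,u,v,z):
    o,w=ray(d,u,v);return o+w*(z-o[2])/w[2]
def proj(d,P):
    p=R.from_quat(d["orientation"]).inv().apply(np.atleast_2d(P)-d["origin"]);K=d["mtx"]
    return np.c_[K[0,2]+K[0,0]*p[:,0]/-p[:,2],K[1,2]-K[1,1]*p[:,1]/-p[:,2]]
def tri(obs):
    A=np.zeros((3,3));b=np.zeros(3)
    for d,u,v in obs:
        o,w=ray(d,u,v);w=w/np.linalg.norm(w);M=np.eye(3)-np.outer(w,w);A+=M;b+=M@o
    P=np.linalg.solve(A,b);return P,[proj(d,P)[0]-[u,v] for d,u,v in obs]
def crop(d,x0,y0,w,h,k,name):
    cv2.imwrite(name,cv2.resize(d["frame"][y0:y0+h,x0:x0+w],None,fx=k,fy=k,interpolation=cv2.INTER_CUBIC))
E
python3 - <<'E'
from plant import r
from h import *
crop(r.snapshot("scene"),265,140,110,130,5-0.5,"pics/s1.png")
crop(r.snapshot("top"),255,125,130,85,6,"pics/t1.png")
E
```

```text
(no output)
```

View pics/s1.png

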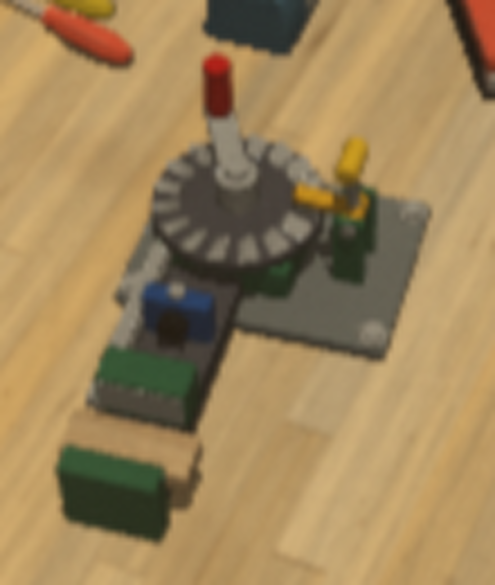

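View pics/t1.png

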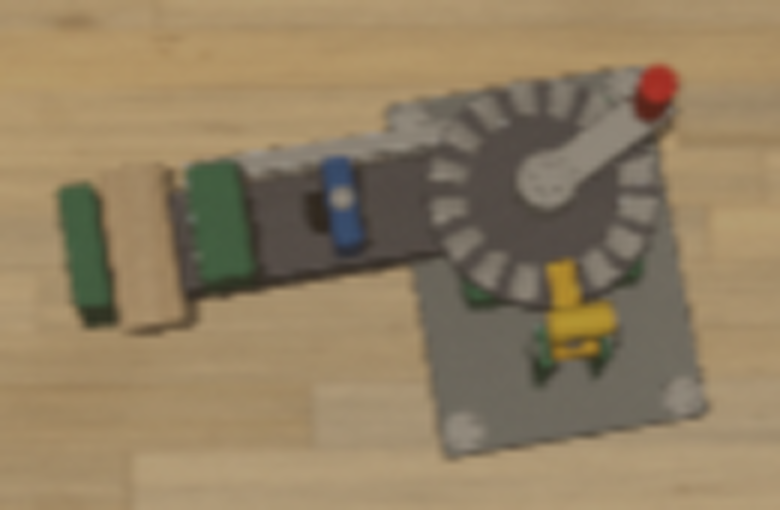

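```bash
python3 - <<'E'
from plant import r
from h import *
S=r.snapshot("scene");T=r.snapshot("top")
s=lambda x,y:(S,(x+.5)/4.5-.5+265,(y+.5)/4.5-.5+140)
t=lambda x,y:(T,(x+.5)/6-.5+255,(y+.5)/6-.5+125)
for n,a,b in[("hub.088",s(237,172),t(547,178)),("crank.132",s(217,63),t(658,84)),("knob.121",s(352,158),t(583,322))]:
    print(n,tri([a,b]))
    print(atz(*b,float(n[-4:])),atz(*a,float(n[-4:])))
c=[atz(*t(*p),.014)[:2] for p in[(447,458),(707,410),(387,103)]];print(c)
d=c[2]-c[0];print("xdir",np.arctan2(d[1],d[0]),np.linalg.norm(d),np.linalg.norm(c[1]-c[0]));d=c[1]-c[0];print(np.arctan2(d[1],d[0])+np.pi/2)
c=[atz(*t(*p),.075)[:2] for p in[(63,190),(84,322),(205,165-2),(228,290)]];print(c)
E
```

```text
hub.088 (array([ 0.60941695, -0.07351056,  0.08936501]), [array([-0.41197824, -0.10670628]), array([0.11037422, 0.41374329])])
[ 0.61111635 -0.0733036   0.088     ] [ 0.60859594 -0.07477892  0.088     ]
crank.132 (array([ 0.64937715, -0.12914812,  0.13318664]), [array([-0.19360583, -0.05103426]), array([0.05568144, 0.20046216])])
[ 0.65035675 -0.12914317  0.132     ] [ 0.64929898 -0.13031789  0.132     ]
knob.121 (array([ 0.52483848, -0.08702845,  0.1252886 ]), [array([-0.13140935, -0.03284738]), array([0.03146397, 0.13240457])])
[ 0.52605793 -0.0873512   0.121     ] [ 0.52599452 -0.09093704  0.121     ]
[array([ 0.47015451, -0.01985618]), array([ 0.4952368 , -0.16539651]), array([0.67361717, 0.01018558])]
xdir 0.14659326454063487 0.20566856341719847 0.14768583851519745
0.1706626740050572
[array([0.61068669, 0.18757228]), array([0.53798414, 0.17613691]), array([0.62476881, 0.11081241]), array([0.55451631, 0.09884782])]
```

```bash
cat >> h.py <<'E'
HUB=np.array([.6095,-.074]);YAW=.163
def cl(x,y,z):
    c,s=np.cos(YAW),np.sin(YAW);return np.array([HUB[0]+c*x-s*y,HUB[1]+s*x+c*y,z])
def plan(st,target,yaw=None):
    Rm=R.from_quat(st["eef_rot"]);d=Rm.inv().apply(np.array(target)-st["tool_pos"])/.025
    X=Rm.apply([1,0,0]);Z=Rm.apply([0,0,1]);y=np.arctan2(X[1],X[0]);print("yaw",y,"Z",Z.round(4),"dp total units",d.round(3))
    if yaw is not None: print("turn z units total",-((yaw-y+np.pi)%(2*np.pi)-np.pi)/(2*np.pi),"limit/row .0199")
def inclamp(p):
    d=np.array(p[:2])-HUB;c,s=np.cos(YAW),np.sin(YAW);return np.array([c*d[0]+s*d[1],-s*d[0]+c*d[1],p[2]])
E
python3 - <<'E'
from plant import r
from h import *
s=r.get_state();plan(s,cl(-.045,0,.20),YAW)
E
```

```text
yaw 0.2308055539699379 Z [-1.e-04  6.e-04 -1.e+00] dp total units [ 21.261 -16.655   1.548]
turn z units total 0.010791589083399892 limit/row .0199
```

Call:
move_arm:
  turn:
    - [0, 0, 0.0108]
    - [0, 0, 0]
    - [0, 0, 0]
    - [0, 0, 0]
    - [0, 0, 0]
    - [0, 0, 0]
    - [0, 0, 0]
    - [0, 0, 0]
    - [0, 0, 0]
    - [0, 0, 0]
  dp:
    - [0.3, -0.2, 0]
    - [0.9, -0.7, 0]
    - [0.9, -0.7, 0]
    - [0.9, -0.7, 0]
    - [0.9, -0.7, 0]
    - [0.9, -0.7, 0]
    - [0.9, -0.7, 0]
    - [0.9, -0.7, 0]
    - [0.9, -0.7, 0]
    - [0.9, -0.7, 0]
  jaw: [1, 1, 1, 1, 1, 1, 1, 1, 1, 1]
  newtons: 10

```text
clock: 1.13
tool_pos: [0.3242, -0.4125, 0.2388]
eef_rot: [0.997, 0.081, 0.0, 0.0]
contact_force: [0.4, 0.7, 0.3]
opening: 0.266
```

```bash
python3 - <<'E'
from plant import r
from h import *
s=r.get_state();print(s["clock"],s["tool_pos"],s["contact_force"],s["opening"],s["q"]);plan(s,cl(-.045,0,.20),YAW)
E
```

```text
1.1333 [ 0.32421471 -0.41250862  0.23880835] [0.42798429 0.65236322 0.28433942] 0.2657627366006339 [ 0.91355379  0.55720439 -0.15342837  1.86819734  0.12220609  0.72499681
 -0.71653977]
yaw 0.16286449034695424 Z [ 1.e-04 -2.e-04 -1.e+00] dp total units [ 11.656 -11.511   1.552]
turn z units total -2.156703111890077e-05 limit/row .0199
```

Call:
move_arm:
  turn:
    - [0, 0, 0]
    - [0, 0, 0]
    - [0, 0, 0]
    - [0, 0, 0]
    - [0, 0, 0]
    - [0, 0, 0]
    - [0, 0, 0]
    - [0, 0, 0]
    - [0, 0, 0]
    - [0, 0, 0]
  dp:
    - [0.9, -0.9, 0.1]
    - [0.9, -0.9, 0.1]
    - [0.9, -0.9, 0.1]
    - [0.9, -0.9, 0.1]
    - [0.9, -0.9, 0.1]
    - [0.9, -0.9, 0.1]
    - [0.9, -0.9, 0.1]
    - [0.9, -0.9, 0.1]
    - [0.9, -0.9, 0.1]
    - [0.9, -0.9, 0.1]
  jaw: [1, 1, 1, 1, 1, 1, 1, 1, 1, 1]

```text
clock: 1.97
tool_pos: [0.5098, -0.1537, 0.2137]
eef_rot: [0.997, 0.081, 0.0, 0.0]
contact_force: [0.4, 0.4, -0.8]
opening: 0.008
```

Call:
move_arm:
  turn:
    - [0, 0, 0]
    - [0, 0, 0]
    - [0, 0, 0]
    - [0, 0, 0]
    - [0, 0, 0]
    - [0, 0, 0]
  dp:
    - [0.7, -0.7, 0.1]
    - [0.6, -0.6, 0.1]
    - [0.5, -0.5, 0.1]
    - [0.4, -0.3, 0.1]
    - [0.2, -0.1, 0.1]
    - [0, 0, 0]
  jaw: [1, 1, 1, 1, 1, 1]

```text
clock: 2.47
tool_pos: [0.5598, -0.0904, 0.2007]
eef_rot: [0.997, 0.082, -0.0, -0.0]
contact_force: [0.9, 0.1, -0.4]
opening: 0.007
```

```bash
python3 - <<'E'
from plant import r
from h import *
s=r.get_state();print(s["clock"],s["tool_pos"],inclamp(s["tool_pos"]),s["contact_force"],s["opening"]);plan(s,cl(-.045,0,.105),YAW)
crop(r.snapshot("scene"),265,120,110,130,4.5,"pics/s2.png")
crop(r.snapshot("top"),255,125,130,85,6,"pics/t2.png")
E
```

```text
2.4667 [ 0.5598373  -0.09037558  0.20068853] [-0.05166184 -0.0080993   0.20068853] [ 0.87742982  0.14210533 -0.42994762] 0.006533821907149136
yaw 0.16431953187592044 Z [-1.e-04  2.e-04 -1.e+00] dp total units [ 0.267 -0.323  3.828]
turn z units total 0.00021001002062003178 limit/row .0199
```

View pics/s2.png

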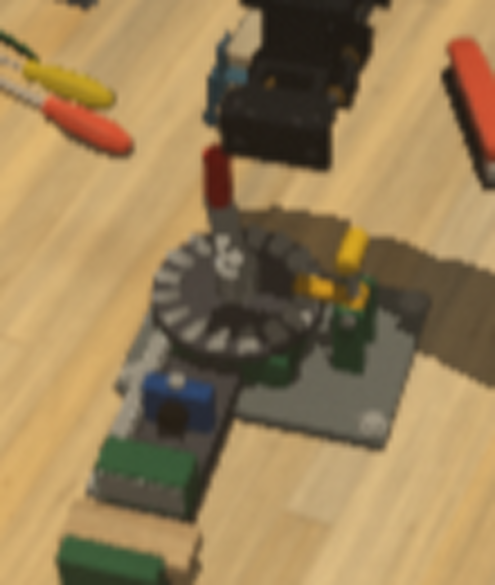

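View pics/t2.png

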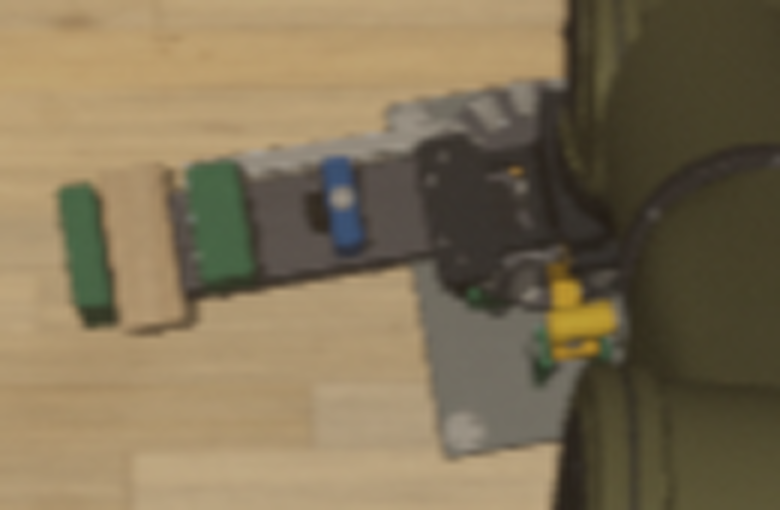

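Call:
move_arm:
  turn:
    - [0, 0, 0]
    - [0, 0, 0]
    - [0, 0, 0]
    - [0, 0, 0]
    - [0, 0, 0]
    - [0, 0, 0]
    - [0, 0, 0]
    - [0, 0, 0]
    - [0, 0, 0]
    - [0, 0, 0]
  dp:
    - [0.2, -0.2, 0]
    - [0.15, -0.15, 0.2]
    - [0, 0, 0.6]
    - [0, 0, 0.6]
    - [0, 0, 0.6]
    - [0, 0, 0.6]
    - [0, 0, 0.6]
    - [0, 0, 0.4]
    - [0, 0, 0.2]
    - [0, 0, 0]
  jaw: [1, 1, 1, 1, 1, 1, 1, 1, 1, 1]

```text
clock: 3.4
tool_pos: [0.5658, -0.0809, 0.1052]
eef_rot: [0.997, 0.081, -0.001, -0.0]
contact_force: [0.0, -0.9, 1.0]
opening: 0.004
```

```bash
python3 - <<'E'
from plant import r
from h import *
s=r.get_state();print(s["clock"],s["tool_pos"],inclamp(s["tool_pos"]),s["contact_force"],s["opening"]);plan(s,cl(-.09,0,.105),YAW)
crop(r.snapshot("scene"),265,120,110,130,4.5,"pics/s3.png")
E
```

```text
3.4 [ 0.56584572 -0.08091995  0.10521973] [-0.0441986   0.00025595  0.10521973] [ 0.04219415 -0.85438452  0.96266649] 0.0043069122648835036
yaw 0.16290407794802328 Z [-1.8e-03  1.0e-04 -1.0e+00] dp total units [-1.832  0.01   0.012]
turn z units total -1.5266468723649113e-05 limit/row .0199
```

View pics/s3.png

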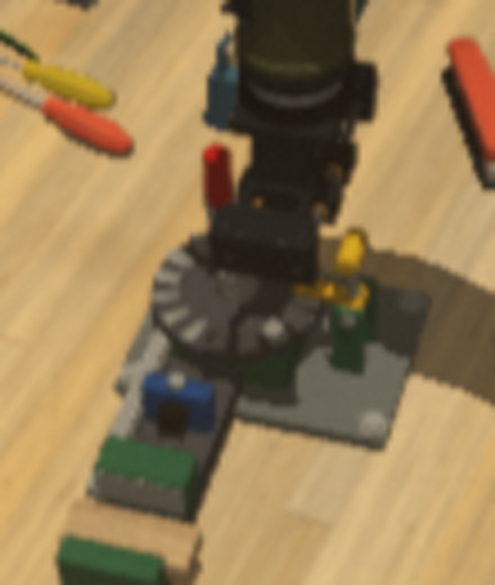

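Call:
move_arm:
  turn:
    - [0, 0, 0]
    - [0, 0, 0]
    - [0, 0, 0]
    - [0, 0, 0]
    - [0, 0, 0]
    - [0, 0, 0]
    - [0, 0, 0]
    - [0, 0, 0]
    - [0, 0, 0]
    - [0, 0, 0]
  dp:
    - [-0.12, 0, 0]
    - [-0.12, 0, 0]
    - [-0.12, 0, 0]
    - [-0.12, 0, 0]
    - [-0.12, 0, 0]
    - [-0.12, 0, 0]
    - [-0.12, 0, 0]
    - [-0.12, 0, 0]
    - [-0.12, 0, 0]
    - [-0.12, 0, 0]
  jaw: [1, 1, 1, 1, 1, 1, 1, 1, 1, 1]

```text
clock: 4.28
tool_pos: [0.5365, -0.0859, 0.1062]
eef_rot: [0.997, 0.081, 0.0, 0.0]
contact_force: [-0.2, 0.2, -0.3]
opening: 0.008
```

Call:
move_arm:
  turn:
    - [0, 0, 0]
    - [0, 0, 0]
    - [0, 0, 0]
    - [0, 0, 0]
    - [0, 0, 0]
  dp:
    - [-0.1, 0, 0]
    - [-0.1, 0, 0]
    - [-0.1, 0, 0]
    - [-0.1, 0, 0]
    - [-0.1, 0, 0]
  jaw: [1, 1, 1, 1, 1]

```text
clock: 4.7
tool_pos: [0.5242, -0.0879, 0.1062]
eef_rot: [0.997, 0.081, -0.0, 0.0]
contact_force: [-0.2, -0.6, -0.8]
opening: 0.004
```

```bash
python3 - <<'E'
from plant import r
from h import *
s=r.get_state();print(s["clock"],s["tool_pos"],inclamp(s["tool_pos"]),s["contact_force"],s["opening"])
crop(r.snapshot("scene"),265,120,110,130,4.5,"pics/s4.png")
E
```

```text
4.7 [ 0.52424425 -0.08793946  0.10619091] [-8.63877548e-02  8.05448601e-05  1.06190907e-01] [-0.21032134 -0.59225495 -0.80913454] 0.0038964108456904884
```

View pics/s4.png

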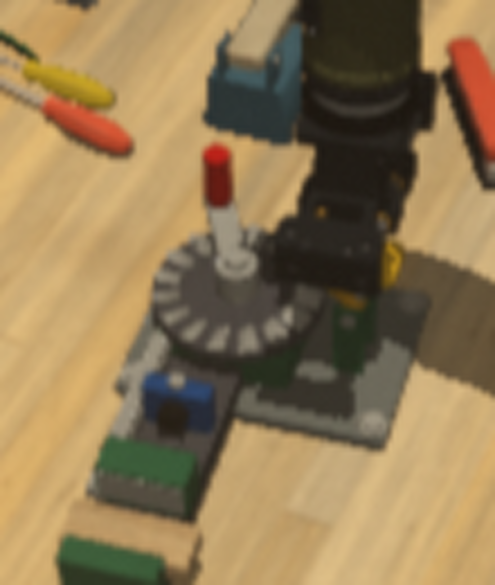

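Call:
move_arm:
  turn:
    - [0, 0, 0]
    - [0, 0, 0]
    - [0, 0, 0]
    - [0, 0, 0]
    - [0, 0, 0]
    - [0, 0, 0]
    - [0, 0, 0]
    - [0, 0, 0]
    - [0, 0, 0]
  dp:
    - [-0.1, 0, 0]
    - [-0.05, 0, 0]
    - [0, 0, 0]
    - [0.3, 0, -0.2]
    - [0.6, 0, -0.6]
    - [0.8, 0, -0.8]
    - [0.8, 0, -0.8]
    - [0.4, 0, -0.3]
    - [0, 0, 0]
  jaw: [1, 1, 1, 1, 1, 1, 1, 1, 1]

```text
clock: 5.5
tool_pos: [0.5961, -0.076, 0.1759]
eef_rot: [0.997, 0.082, 0.004, 0.0]
contact_force: [0.3, -0.1, -0.7]
opening: 0.007
```

```bash
python3 - <<'E'
from plant import r
from h import *
s=r.get_state();print(s["clock"],s["tool_pos"],inclamp(s["tool_pos"]),s["contact_force"],s["opening"])
S=r.snapshot("scene");crop(S,265,120,110,130,4.5,"pics/s5.png")
T=r.snapshot("top");crop(T,255,125,130,85,6,"pics/t5.png")
print(proj(S,[cl(-.111,0,.116),cl(-.079,0,.121)]))
for w in(0,.2,.25,.3,.35,.4):
  p=cl(.07*np.cos(w-1.4),.07*np.sin(w-1.4),.132);print(w,p,proj(S,p)[0])
E
```

```text
5.5 [ 0.59614222 -0.07596362  0.17588769] [-0.01349938  0.0002301   0.17588769] [ 0.25211811 -0.14424935 -0.6702128 ] 0.006803646907095774
[[350.58588618 177.99029784]
 [340.69247131 175.07773436]]
0 [ 0.63243425 -0.14013637  0.132     ] [318.78485266 153.12900458]
0.2 [ 0.64511636 -0.13426172  0.132     ] [314.51003532 153.20194298]
0.25 [ 0.64808368 -0.13240633  0.132     ] [313.44609055 153.31124364]
0.3 [ 0.65095456 -0.13040496  0.132     ] [312.38883943 153.45662887]
0.35 [ 0.65372183 -0.1282626   0.132     ] [311.34066313 153.6378012 ]
0.4 [ 0.65637856 -0.12598462  0.132     ] [310.30392931 153.85439107]
```

View pics/s5.png

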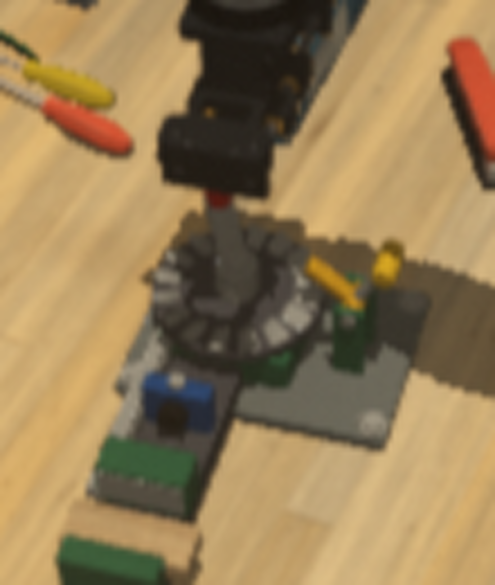

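View pics/t5.png

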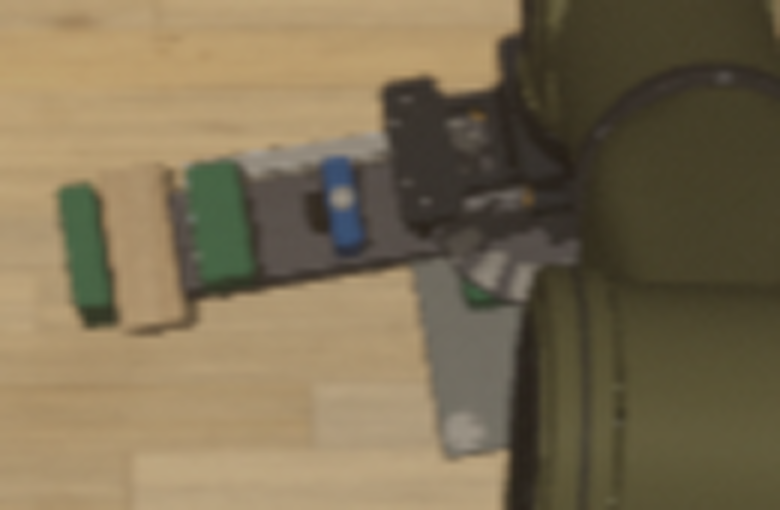

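Call:
move_arm:
  turn:
    - [0, 0, 0.019]
    - [0, 0, 0.019]
    - [0, 0, 0.019]
    - [0, 0, 0.019]
    - [0, 0, 0.019]
    - [0, 0, 0.019]
    - [0, 0, 0.019]
    - [0, 0, 0.019]
    - [0, 0, 0.019]
    - [0, 0, 0.007]
  dp:
    - [0, 0, -0.3]
    - [0, 0, -0.3]
    - [0, 0, -0.2]
    - [0, 0, 0]
    - [0, 0, 0]
    - [0, 0, 0]
    - [0, 0, 0]
    - [0, 0, 0]
    - [0, 0, 0]
    - [0, 0, 0]
  jaw: [-0.25, -0.25, -0.25, -0.25, -0.25, -0.25, -0.25, -0.25, -0.25, -0.25]

```text
clock: 6.43
tool_pos: [0.5898, -0.0771, 0.1922]
eef_rot: [0.887, -0.463, -0.002, 0.001]
contact_force: [-0.2, 1.0, 0.2]
opening: 0.626
```

```bash
python3 - <<'E'
from plant import r
from h import *
s=r.get_state();print(s["clock"],s["tool_pos"],inclamp(s["tool_pos"]),s["contact_force"],s["opening"],s["q"]);plan(s,[.6497,-.1305,.195],-.957)
E
```

```text
6.4333 [ 0.58981926 -0.07710191  0.1921768 ] [-1.99232476e-02  1.32976529e-04  1.92176799e-01] [-0.20758202  1.03224857  0.17637598] 0.6259871914605536 [-0.09100246  0.72193415  0.25242383  1.7168876  -0.2462746   0.73856843
 -2.24800698]
yaw -0.9619701914747827 Z [-4.6e-03 -5.0e-04 -1.0e+00] dp total units [ 3.122 -0.743 -0.123]
turn z units total -0.0007910305413248858 limit/row .0199
```

Call:
move_arm:
  turn:
    - [0, 0, 0]
    - [0, 0, 0]
    - [0, 0, 0]
    - [0, 0, 0]
    - [0, 0, 0]
    - [0, 0, 0]
    - [0, 0, 0]
  dp:
    - [0.4, -0.1, 0]
    - [0.7, -0.17, 0]
    - [0.8, -0.2, 0]
    - [0.7, -0.17, 0]
    - [0.4, -0.1, 0]
    - [0.12, 0, 0]
    - [0, 0, 0]
  jaw: [-0.25, -0.25, -0.25, -0.25, -0.25, -0.25, -0.25]

```text
clock: 7.02
tool_pos: [0.6508, -0.1308, 0.1923]
eef_rot: [0.888, -0.461, -0.001, 0.001]
contact_force: [-0.2, -0.1, 0.1]
opening: 0.626
```

```bash
python3 - <<'E'
from plant import r
from h import *
s=r.get_state();print(s["clock"],s["tool_pos"],inclamp(s["tool_pos"]),s["contact_force"],s["opening"],s["q"]);plan(s,[.6497,-.1305,.095],-.957)
S=r.snapshot("scene");crop(S,265,110,110,130,4.5,"pics/s6.png")
T=r.snapshot("top");crop(T,255,105,130,85,6,"pics/t6.png")
E
```

```text
7.0167 [ 0.65079289 -0.13079457  0.1922542 ] [ 0.03152897 -0.06274273  0.1922542 ] [-0.20182841 -0.10377143  0.14807564] 0.6255518166200267 [ 2.37386291e-04  8.08466995e-01  2.50899038e-01  1.49371744e+00
 -2.35459432e-01  8.72457943e-01 -2.19908198e+00]
yaw -0.9573549796699203 Z [-3.4e-03 -3.0e-04 -1.0e+00] dp total units [-0.028  0.017  3.89 ]
turn z units total -5.6496769164974655e-05 limit/row .0199
```

View pics/s6.png

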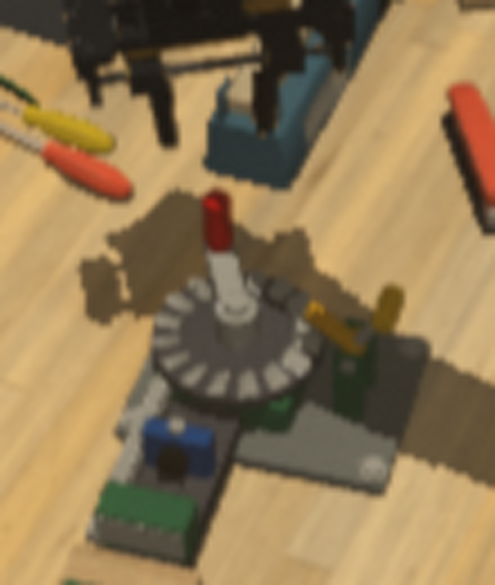

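View pics/t6.png

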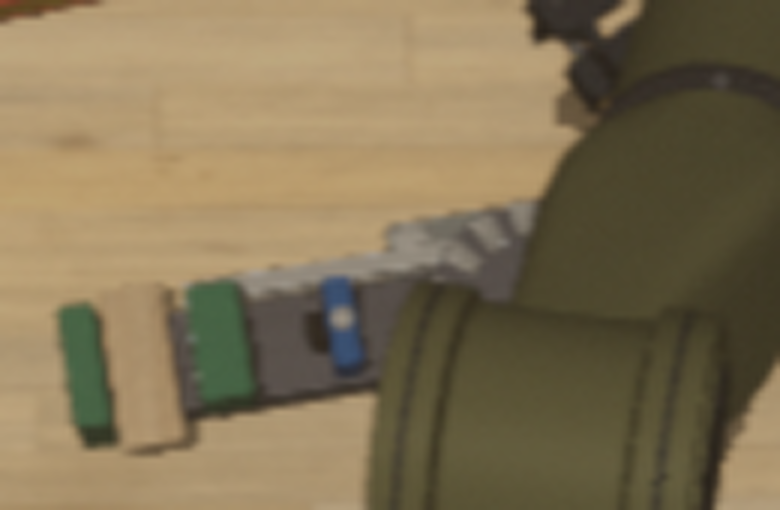

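Call:
move_arm:
  turn:
    - [0, 0, 0]
    - [0, 0, 0]
    - [0, 0, 0]
    - [0, 0, 0]
    - [0, 0, 0]
    - [0, 0, 0]
    - [0, 0, 0]
    - [0, 0, 0]
    - [0, 0, 0]
  dp:
    - [0, 0, 0.5]
    - [0, 0, 0.6]
    - [0, 0, 0.6]
    - [0, 0, 0.6]
    - [0, 0, 0.6]
    - [0, 0, 0.5]
    - [0, 0, 0.3]
    - [0, 0, 0.2]
    - [0, 0, 0]
  jaw: [-0.25, -0.25, -0.25, -0.25, -0.25, -0.25, -0.25, -0.25, -0.25]

```text
clock: 7.87
tool_pos: [0.6517, -0.1293, 0.0953]
eef_rot: [0.888, -0.46, -0.001, 0.0]
contact_force: [0.2, 0.4, -0.0]
opening: 0.622
```

```bash
python3 - <<'E'
from plant import r
from h import *
s=r.get_state();print(s["clock"],s["tool_pos"],inclamp(s["tool_pos"]),s["contact_force"],s["opening"]);plan(s,[.6497,-.1305,.095],-.957)
S=r.snapshot("scene");crop(S,265,110,110,130,4.5,"pics/s7.png")
E
```

```text
7.8667 [ 0.65174373 -0.12931017  0.09532301] [ 0.0327081  -0.0614323   0.09532301] [ 0.21473057  0.36685962 -0.01001364] 0.6223261905736196
yaw -0.9551755210381376 Z [-1.7e-03  4.0e-04 -1.0e+00] dp total units [-0.008  0.094  0.013]
turn z units total 0.0002903748453475418 limit/row .0199
```

View pics/s7.png

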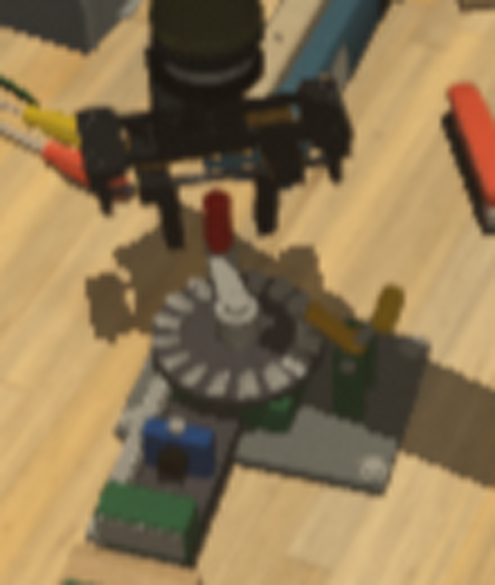

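Call:
move_arm:
  turn:
    - [0, 0, 0]
    - [0, 0, 0]
    - [0, 0, 0]
    - [0, 0, 0]
    - [0, 0, 0]
    - [0, 0, 0]
    - [0, 0, 0]
    - [0, 0, 0]
  dp:
    - [0, 0.05, 0]
    - [0, 0.04, 0]
    - [0, 0, 0]
    - [0, 0, 0]
    - [0, 0, 0]
    - [0, 0, 0]
    - [0, 0, 0]
    - [0, 0, 0]
  jaw: [0.2, 0.4, 0.6, 0.7, 0.7, 0.7, 0.7, 0.7]
  newtons: 8

```text
clock: 8.58
tool_pos: [0.652, -0.1305, 0.0967]
eef_rot: [0.888, -0.46, 0.001, -0.001]
contact_force: [3.4, 1.5, -0.1]
opening: 0.238
```

```bash
python3 - <<'E'
from plant import r
from h import *
s=r.get_state();p=inclamp(s["tool_pos"]);print(s["clock"],s["tool_pos"],p,np.hypot(*p[:2]),np.arctan2(p[1],p[0])+1.4,s["contact_force"],s["moment"],s["opening"]);plan(s,[.6497,-.1305,.095],-.957)
S=r.snapshot("scene");crop(S,265,110,110,130,4.5,"pics/s8.png")
E
```

```text
8.5833 [ 0.65204836 -0.13053404  0.0966618 ] [ 0.03281008 -0.06268939  0.0966618 ] 0.07075635072094102 0.3113762396156303 [ 3.40880218  1.49182385 -0.10358984] [ 0.3950753  -0.77753929 -0.01747128] 0.23796482523505397
yaw -0.9548915591784104 Z [ 2.8e-03  3.0e-04 -1.0e+00] dp total units [-0.055  0.076  0.066]
turn z units total 0.0003355687789727337 limit/row .0199
```

View pics/s8.png

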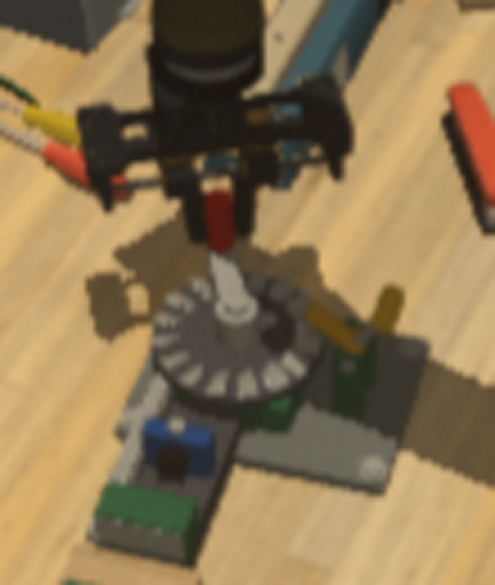

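Call:
move_arm:
  turn:
    - [0, 0, -0.004]
    - [0, 0, -0.0095]
    - [0, 0, -0.0095]
    - [0, 0, -0.0095]
    - [0, 0, -0.0095]
    - [0, 0, -0.0095]
  dp:
    - [-0.002, -0.07, 0]
    - [-0.005, -0.168, 0]
    - [-0.005, -0.168, 0]
    - [-0.005, -0.168, 0]
    - [-0.005, -0.168, 0]
    - [-0.005, -0.168, 0]
  jaw: [0.7, 0.7, 0.7, 0.7, 0.7, 0.7]

```text
clock: 9.13
tool_pos: [0.6647, -0.1182, 0.0964]
eef_rot: [0.951, -0.31, -0.001, 0.002]
contact_force: [-2.0, -2.7, 3.6]
opening: 0.241
```

```bash
cat > st.py <<'E'
from plant import r
from h import *
s=r.get_state();p=inclamp(s["tool_pos"]);a=np.arctan2(p[1],p[0]);f=s["contact_force"]
X=R.from_quat(s["eef_rot"]).apply([1,0,0]);y=np.arctan2(X[1],X[0])
er=np.array([np.cos(a+YAW),np.sin(a+YAW)]);et=np.array([-er[1],er[0]])
print("t",s["clock"],"z",p[2].round(4),"rad",np.hypot(*p[:2]).round(4),"wheel",round(a+1.4,4),"yaw-angle",round(y-a-YAW,4),"Fr,Ft,Fz",(er@f[:2]).round(2),(et@f[:2]).round(2),f[2].round(2),"Mz",s["moment"][2].round(3),"open",round(s["opening"],3),"pos",s["tool_pos"].round(5))
E
python3 st.py
```

```text
t 9.1333 z 0.0964 rad 0.0707 wheel 0.5622 yaw-angle 0.0448 Fr,Ft,Fz 0.17 -3.34 3.58 Mz -0.116 open 0.241 pos [ 0.66471 -0.11817  0.09645]
```

Call:
move_arm:
  turn:
    - [0, 0, -0.008]
    - [0, 0, -0.008]
    - [0, 0, -0.008]
    - [0, 0, -0.008]
    - [0, 0, -0.008]
  dp:
    - [-0.005, -0.168, 0]
    - [-0.005, -0.168, 0]
    - [-0.005, -0.168, 0]
    - [-0.005, -0.168, 0]
    - [-0.005, -0.168, 0]
  jaw: [0.7, 0.7, 0.7, 0.7, 0.7]

```text
clock: 9.55
tool_pos: [0.675, -0.1021, 0.0965]
eef_rot: [0.982, -0.189, -0.001, 0.004]
contact_force: [-1.4, -6.7, 2.8]
opening: 0.237
```

```bash
python3 st.py; python3 - <<'E'
from plant import r
from h import *
S=r.snapshot("scene");crop(S,265,110,110,130,4.5,"pics/s9.png")
T=r.snapshot("top");crop(T,255,125,130,85,6,"pics/t9.png")
E
```

```text
t 9.55 z 0.0965 rad 0.0713 wheel 0.832 yaw-angle 0.0255 Fr,Ft,Fz 1.32 -6.69 2.83 Mz 0.09 open 0.237 pos [ 0.67501 -0.10208  0.09648]
```

View pics/s9.png

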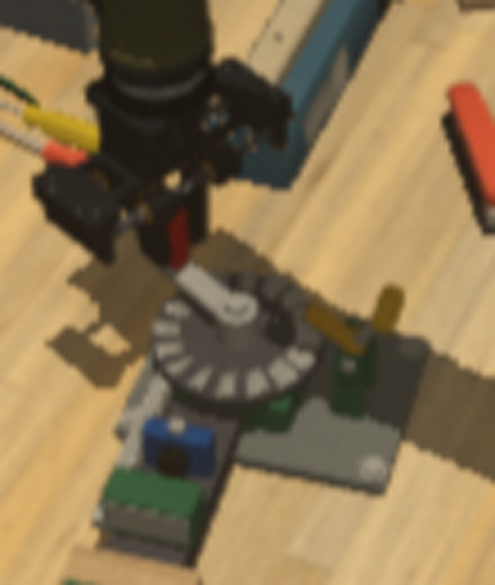

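View pics/t9.png

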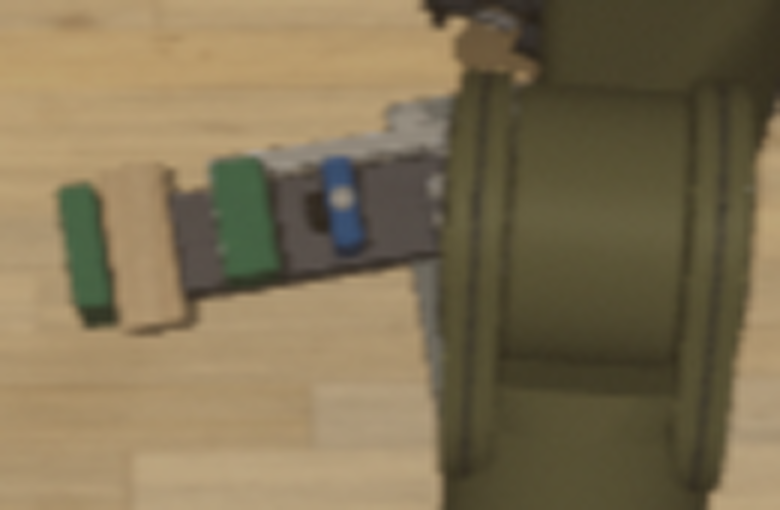

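Call:
move_arm:
  turn:
    - [0, 0, -0.0093]
    - [0, 0, -0.0093]
    - [0, 0, -0.0093]
    - [0, 0, -0.0093]
    - [0, 0, -0.0093]
  dp:
    - [-0.01, -0.168, 0]
    - [-0.008, -0.168, 0]
    - [-0.008, -0.168, 0]
    - [-0.005, -0.168, 0]
    - [-0.005, -0.168, 0]
  jaw: [0.7, 0.7, 0.7, 0.7, 0.7]

```text
clock: 10.07
tool_pos: [0.6811, -0.0813, 0.0965]
eef_rot: [0.999, -0.044, 0.0, 0.003]
contact_force: [1.3, -6.7, 2.3]
opening: 0.238
```

```bash
python3 st.py
```

```text
t 10.0667 z 0.0965 rad 0.0719 wheel 1.135 yaw-angle 0.0147 Fr,Ft,Fz 1.96 -6.49 2.31 Mz 0.061 open 0.238 pos [ 0.68105 -0.08133  0.09652]
```

Call:
move_arm:
  turn:
    - [0, 0, -0.0085]
    - [0, 0, -0.0085]
    - [0, 0, -0.006]
    - [0, 0, -0.005]
  dp:
    - [0.01, -0.15, 0]
    - [0.01, -0.15, 0]
    - [0, -0.11, 0]
    - [0, -0.08, 0]
  jaw: [0.7, 0.7, 0.7, 0.7]

```text
clock: 10.4
tool_pos: [0.6816, -0.0686, 0.0965]
eef_rot: [0.999, 0.044, -0.001, 0.003]
contact_force: [0.4, -4.5, 2.8]
opening: 0.239
```

```bash
python3 st.py; python3 - <<'E'
from plant import r
from h import *
T=r.snapshot("top");crop(T,255,125,130,85,6,"pics/t10.png")
S=r.snapshot("scene");crop(S,265,160,80,90,6,"pics/s10.png")
E
```

```text
t 10.4 z 0.0965 rad 0.0723 wheel 1.3121 yaw-angle 0.013 Fr,Ft,Fz 0.05 -4.52 2.76 Mz 0.068 open 0.239 pos [ 0.68156 -0.06858  0.09648]
```

View pics/t10.png

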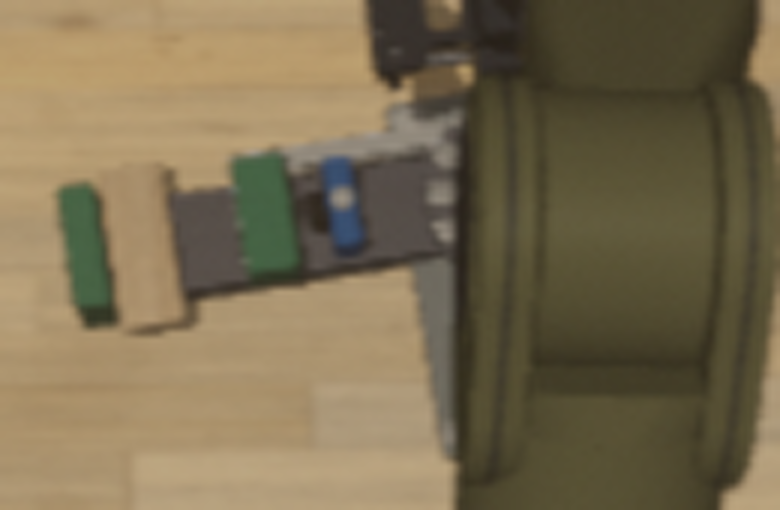

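View pics/s10.png

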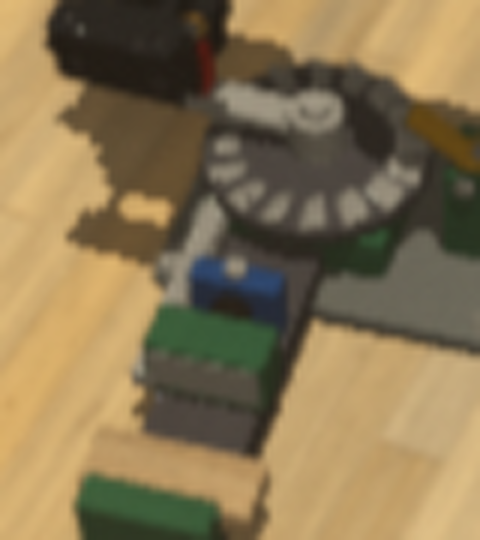

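Call:
move_arm:
  turn:
    - [0, 0, -0.004]
    - [0, 0, -0.004]
    - [0, 0, -0.004]
    - [0, 0, -0.004]
  dp:
    - [0, -0.07, 0]
    - [0, -0.07, 0]
    - [0, -0.07, 0]
    - [0, -0.07, 0]
  jaw: [0.7, 0.7, 0.7, 0.7]

```text
clock: 10.83
tool_pos: [0.6808, -0.0611, 0.0965]
eef_rot: [0.996, 0.093, -0.001, 0.002]
contact_force: [1.1, -5.2, 3.6]
opening: 0.24
```

```bash
python3 st.py
```

```text
t 10.8333 z 0.0965 rad 0.0724 wheel 1.4161 yaw-angle 0.008 Fr,Ft,Fz 0.16 -5.29 3.58 Mz 0.019 open 0.24 pos [ 0.68079 -0.06109  0.09651]
```

Call:
move_arm:
  turn:
    - [0, 0, -0.004]
    - [0, 0, -0.004]
  dp:
    - [0, -0.07, 0]
    - [0, -0.07, 0]
  jaw: [0.7, 0.7]

```text
clock: 11.0
tool_pos: [0.6801, -0.0576, 0.0965]
eef_rot: [0.993, 0.118, -0.001, 0.002]
contact_force: [0.6, -5.0, 4.1]
opening: 0.241
```

```bash
python3 st.py
```

```text
t 11.0 z 0.0965 rad 0.0725 wheel 1.4651 yaw-angle 0.0094 Fr,Ft,Fz -0.55 -4.98 4.1 Mz 0.069 open 0.241 pos [ 0.68013 -0.05761  0.0965 ]
```

Call:
move_arm:
  turn:
    - [0, 0, -0.004]
  dp:
    - [0, -0.07, 0]
  jaw: [0.7]

```text
clock: 11.08
tool_pos: [0.6797, -0.0559, 0.0965]
eef_rot: [0.991, 0.131, -0.001, 0.002]
contact_force: [0.7, -5.9, 3.7]
opening: 0.237
```

```bash
python3 st.py
```

```text
t 11.0833 z 0.0965 rad 0.0725 wheel 1.4892 yaw-angle 0.0104 Fr,Ft,Fz -0.79 -5.92 3.7 Mz 0.009 open 0.237 pos [ 0.67971 -0.05591  0.09649]
```

Call:
move_arm:
  turn:
    - [0, 0, -0.003]
  dp:
    - [0, -0.05, 0]
  jaw: [0.7]

```text
clock: 11.17
tool_pos: [0.6794, -0.0546, 0.0965]
eef_rot: [0.99, 0.14, -0.001, 0.002]
contact_force: [0.1, -5.9, 3.9]
opening: 0.237
```

```bash
python3 st.py
```

```text
t 11.1667 z 0.0965 rad 0.0725 wheel 1.5078 yaw-angle 0.0108 Fr,Ft,Fz -1.45 -5.74 3.93 Mz 0.094 open 0.237 pos [ 0.67937 -0.0546   0.09648]
```

Call:
move_arm:
  turn:
    - [0, 0, -0.003]
  dp:
    - [0, -0.05, 0]
  jaw: [0.7]

```text
clock: 11.25
tool_pos: [0.6791, -0.0534, 0.0965]
eef_rot: [0.989, 0.149, -0.001, 0.002]
contact_force: [0.4, -4.7, 3.6]
opening: 0.237
```

```bash
python3 st.py
```

```text
t 11.25 z 0.0965 rad 0.0725 wheel 1.5243 yaw-angle 0.0128 Fr,Ft,Fz -0.92 -4.63 3.55 Mz 0.033 open 0.237 pos [ 0.67908 -0.05344  0.09652]
```

Call:
move_arm:
  turn:
    - [0, 0, -0.003]
  dp:
    - [0, -0.05, 0]
  jaw: [0.7]

```text
clock: 11.33
tool_pos: [0.6787, -0.0522, 0.0965]
eef_rot: [0.987, 0.159, -0.001, 0.002]
contact_force: [1.5, -4.7, 2.9]
opening: 0.239
```

```bash
python3 st.py
```

```text
t 11.3333 z 0.0965 rad 0.0725 wheel 1.5419 yaw-angle 0.0138 Fr,Ft,Fz 0.04 -4.96 2.93 Mz 0.075 open 0.239 pos [ 0.67868 -0.05222  0.09647]
```

Call:
move_arm:
  turn:
    - [0, 0, -0.003]
  dp:
    - [0, -0.05, 0]
  jaw: [0.7]

```text
clock: 11.42
tool_pos: [0.6783, -0.051, 0.0965]
eef_rot: [0.986, 0.168, -0.001, 0.002]
contact_force: [0.6, -5.2, 3.2]
opening: 0.236
```

```bash
python3 st.py
```

```text
t 11.4167 z 0.0965 rad 0.0725 wheel 1.56 yaw-angle 0.0147 Fr,Ft,Fz -1.06 -5.16 3.17 Mz 0.017 open 0.236 pos [ 0.67829 -0.05097  0.09647]
```

```bash
python3 - <<'E'
from plant import r
from h import *
S=r.snapshot("scene");crop(S,280,190,50,45,12,"pics/s11.png")
T=r.snapshot("top");crop(T,285,140,45,40,13,"pics/t11.png")
E
```

```text
(no output)
```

View pics/s11.png

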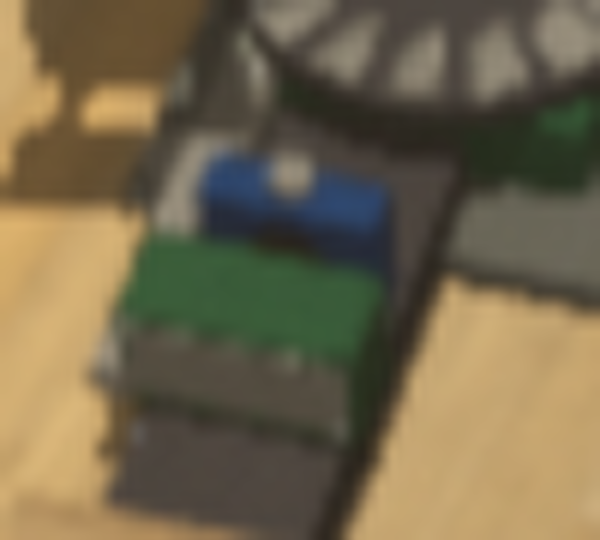

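View pics/t11.png

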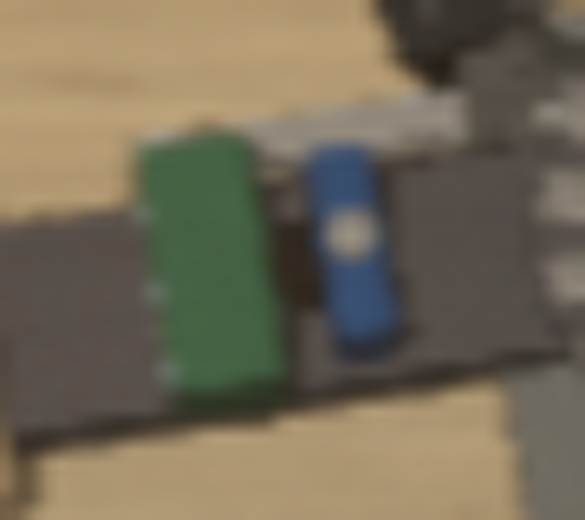

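Call:
move_arm:
  turn:
    - [0, 0, -0.003]
  dp:
    - [0, -0.05, 0]
  jaw: [0.7]

```text
clock: 11.6
tool_pos: [0.6779, -0.0496, 0.0965]
eef_rot: [0.984, 0.177, -0.001, 0.002]
contact_force: [-0.8, -5.0, 4.9]
opening: 0.238
```

```bash
python3 st.py
```

```text
t 11.6 z 0.0965 rad 0.0726 wheel 1.5803 yaw-angle 0.012 Fr,Ft,Fz -2.42 -4.48 4.95 Mz 0.041 open 0.238 pos [ 0.67786 -0.04956  0.09646]
```

Call:
move_arm:
  turn:
    - [0, 0, -0.003]
  dp:
    - [0, -0.05, 0]
  jaw: [0.7]

```text
clock: 11.68
tool_pos: [0.6774, -0.0481, 0.0965]
eef_rot: [0.982, 0.186, -0.001, 0.002]
contact_force: [-0.8, -5.7, 4.2]
opening: 0.236
```

```bash
python3 st.py
```

```text
t 11.6833 z 0.0965 rad 0.0726 wheel 1.601 yaw-angle 0.0112 Fr,Ft,Fz -2.83 -5.07 4.17 Mz 0.056 open 0.236 pos [ 0.67739 -0.04814  0.09649]
```

Call:
move_arm:
  turn:
    - [0, 0, -0.003]
  dp:
    - [0, -0.05, 0]
  jaw: [0.7]

```text
clock: 11.77
tool_pos: [0.6769, -0.047, 0.0965]
eef_rot: [0.981, 0.196, -0.001, 0.002]
contact_force: [0.5, -5.7, 3.8]
opening: 0.238
```

```bash
python3 st.py
```

```text
t 11.7667 z 0.0965 rad 0.0726 wheel 1.6184 yaw-angle 0.0127 Fr,Ft,Fz -1.64 -5.49 3.85 Mz 0.008 open 0.238 pos [ 0.67691 -0.04696  0.09647]
```

Call:
move_arm:
  turn:
    - [0, 0, -0.003]
  dp:
    - [-0.02, -0.05, 0]
  jaw: [0.7]

```text
clock: 11.85
tool_pos: [0.6765, -0.0459, 0.0965]
eef_rot: [0.979, 0.205, -0.0, 0.002]
contact_force: [1.8, -4.8, 1.7]
opening: 0.236
```

```bash
python3 st.py
```

```text
t 11.85 z 0.0965 rad 0.0726 wheel 1.634 yaw-angle 0.016 Fr,Ft,Fz -0.19 -5.16 1.7 Mz 0.011 open 0.236 pos [ 0.67646 -0.04593  0.09649]
```

Call:
move_arm:
  turn:
    - [0, 0, -0.003]
  dp:
    - [-0.01, -0.05, 0]
  jaw: [0.7]

```text
clock: 11.93
tool_pos: [0.676, -0.0449, 0.0965]
eef_rot: [0.977, 0.214, -0.0, 0.002]
contact_force: [1.6, -6.7, 1.3]
opening: 0.239
```

```bash
python3 st.py
```

```text
t 11.9333 z 0.0965 rad 0.0726 wheel 1.6491 yaw-angle 0.0196 Fr,Ft,Fz -1.23 -6.8 1.3 Mz -0.093 open 0.239 pos [ 0.67602 -0.04492  0.0965 ]
```

Call:
move_arm:
  turn:
    - [0, 0, -0.003]
  dp:
    - [-0.005, -0.05, 0]
  jaw: [0.7]

```text
clock: 12.02
tool_pos: [0.6756, -0.0439, 0.0965]
eef_rot: [0.975, 0.223, 0.0, 0.002]
contact_force: [2.4, -6.2, 2.1]
opening: 0.24
```

```bash
python3 st.py
```

```text
t 12.0167 z 0.0965 rad 0.0726 wheel 1.6638 yaw-angle 0.0235 Fr,Ft,Fz -0.34 -6.62 2.09 Mz -0.059 open 0.24 pos [ 0.67561 -0.04394  0.09651]
```

Call:
move_arm:
  turn:
    - [0, 0, -0.002]
  dp:
    - [0, -0.05, 0]
  jaw: [0.7]

```text
clock: 12.1
tool_pos: [0.6752, -0.0431, 0.0965]
eef_rot: [0.973, 0.229, 0.0, 0.002]
contact_force: [2.9, -7.0, 2.2]
opening: 0.235
```

```bash
python3 st.py
```

```text
t 12.1 z 0.0965 rad 0.0726 wheel 1.6771 yaw-angle 0.0226 Fr,Ft,Fz -0.42 -7.59 2.16 Mz -0.028 open 0.235 pos [ 0.67521 -0.04305  0.09652]
```

Call:
move_arm:
  turn:
    - [0, 0, 0]
  dp:
    - [0, 0, 0]
  jaw: [0.7]

```text
clock: 12.18
tool_pos: [0.6751, -0.0429, 0.0965]
eef_rot: [0.973, 0.229, 0.0, 0.002]
contact_force: [2.0, -5.6, 1.8]
opening: 0.242
```

```bash
python3 st.py
```

```text
t 12.1833 z 0.0965 rad 0.0726 wheel 1.68 yaw-angle 0.0197 Fr,Ft,Fz -0.62 -5.95 1.84 Mz 0.003 open 0.242 pos [ 0.67511 -0.04287  0.09652]
```

Call:
move_arm:
  turn:
    - [0, 0, 0]
  dp:
    - [0, 0, 0]
  jaw: [0.7]

```text
clock: 12.27
tool_pos: [0.6751, -0.0429, 0.0965]
eef_rot: [0.973, 0.229, 0.0, 0.002]
contact_force: [1.6, -6.1, 2.7]
opening: 0.239
```

```bash
python3 st.py;  python3 - <<'E'
from plant import r
from h import *
S=r.snapshot("scene");crop(S,280,190,50,45,12,"pics/s12.png")
T=r.snapshot("top");crop(T,285,140,45,40,13,"pics/t12.png")
E
```

```text
t 12.2667 z 0.0965 rad 0.0726 wheel 1.6796 yaw-angle 0.0195 Fr,Ft,Fz -1.16 -6.15 2.67 Mz -0.028 open 0.239 pos [ 0.6751  -0.0429   0.09649]
```

View pics/s12.png

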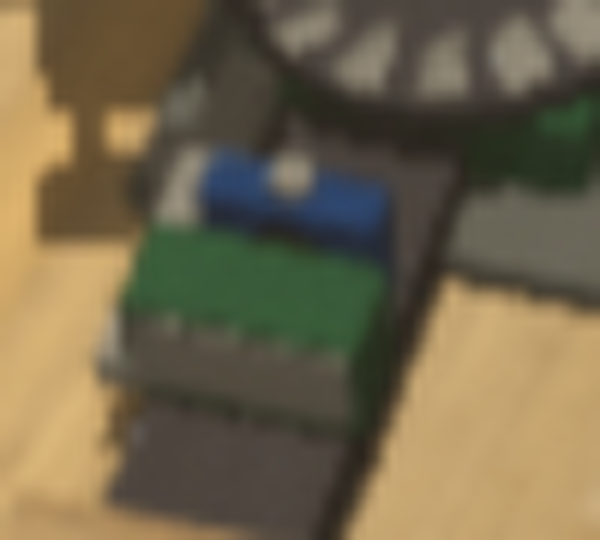

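View pics/t12.png

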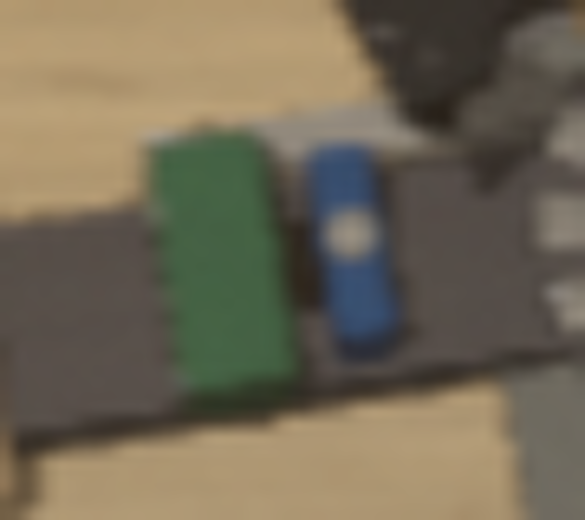

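Call:
move_arm:
  turn:
    - [0, 0, -0.002]
  dp:
    - [0, -0.04, 0]
  jaw: [0.7]

```text
clock: 12.45
tool_pos: [0.6749, -0.0425, 0.0965]
eef_rot: [0.972, 0.235, 0.0, 0.002]
contact_force: [3.5, -6.3, 1.6]
opening: 0.238
```

```bash
python3 st.py
```

```text
t 12.45 z 0.0965 rad 0.0726 wheel 1.6855 yaw-angle 0.0257 Fr,Ft,Fz 0.37 -7.21 1.64 Mz -0.089 open 0.238 pos [ 0.67495 -0.04251  0.09654]
```

Call:
move_arm:
  turn:
    - [0, 0, -0.001]
  dp:
    - [0, -0.03, 0]
  jaw: [0.7]

```text
clock: 12.53
tool_pos: [0.6747, -0.042, 0.0965]
eef_rot: [0.971, 0.238, 0.0, 0.003]
contact_force: [2.9, -7.5, 2.8]
opening: 0.239
```

```bash
python3 st.py
```

```text
t 12.5333 z 0.0965 rad 0.0726 wheel 1.694 yaw-angle 0.024 Fr,Ft,Fz -0.68 -8.01 2.78 Mz -0.112 open 0.239 pos [ 0.67465 -0.04196  0.09653]
```

Call:
move_arm:
  turn:
    - [0, 0, 0]
  dp:
    - [0, -0.02, 0]
  jaw: [0.7]

```text
clock: 12.62
tool_pos: [0.6745, -0.0418, 0.0965]
eef_rot: [0.971, 0.238, 0.0, 0.003]
contact_force: [3.5, -7.4, 0.7]
opening: 0.24
```

```bash
python3 st.py
```

```text
t 12.6167 z 0.0965 rad 0.0726 wheel 1.6972 yaw-angle 0.0205 Fr,Ft,Fz -0.1 -8.18 0.69 Mz 0.042 open 0.24 pos [ 0.67454 -0.04176  0.09652]
```

Call:
move_arm:
  turn:
    - [0, 0, 0]
  dp:
    - [0, 0, 0]
  jaw: [0.7]

```text
clock: 12.7
tool_pos: [0.6746, -0.0417, 0.0965]
eef_rot: [0.971, 0.238, 0.0, 0.003]
contact_force: [3.0, -7.6, 1.1]
opening: 0.236
```

```bash
python3 st.py
```

```text
t 12.7 z 0.0965 rad 0.0726 wheel 1.6972 yaw-angle 0.0203 Fr,Ft,Fz -0.7 -8.13 1.09 Mz -0.002 open 0.236 pos [ 0.67456 -0.04175  0.09653]
```

Call:
move_arm:
  turn:
    - [0, 0, 0]
    - [0, 0, 0]
  dp:
    - [0, 0.03, 0]
    - [0, 0, 0]
  jaw: [0.7, 0.7]

```text
clock: 12.87
tool_pos: [0.6746, -0.0418, 0.0965]
eef_rot: [0.971, 0.238, 0.0, 0.002]
contact_force: [2.3, -6.3, 2.3]
opening: 0.237
```

```bash
python3 st.py
```

```text
t 12.8667 z 0.0965 rad 0.0726 wheel 1.6967 yaw-angle 0.021 Fr,Ft,Fz -0.72 -6.66 2.28 Mz -0.062 open 0.237 pos [ 0.67459 -0.04177  0.09655]
```

Call:
move_arm:
  turn:
    - [0, 0, 0]
    - [0, 0, 0]
    - [0, 0, 0]
  dp:
    - [0, 0.03, 0]
    - [0, 0.02, 0]
    - [0, 0, 0]
  jaw: [0.7, 0.7, 0.7]

```text
clock: 13.12
tool_pos: [0.6746, -0.0417, 0.0965]
eef_rot: [0.971, 0.239, -0.0, 0.001]
contact_force: [1.6, -5.0, 4.0]
opening: 0.236
```

```bash
python3 st.py
```

```text
t 13.1167 z 0.0965 rad 0.0727 wheel 1.6977 yaw-angle 0.0209 Fr,Ft,Fz -0.77 -5.18 3.98 Mz 0.014 open 0.236 pos [ 0.67458 -0.0417   0.0965 ]
```

Call:
move_arm:
  turn:
    - [0, 0, 0]
    - [0, 0, 0]
    - [0, 0, 0]
    - [0, 0, 0]
    - [0, 0, 0]
    - [0, 0, 0]
    - [0, 0, 0]
    - [0, 0, 0]
  dp:
    - [0, 0, 0]
    - [0, 0, 0]
    - [0, 0, 0]
    - [0, 0, 0]
    - [0, 0, 0]
    - [0, 0, 0]
    - [0, 0, 0]
    - [0, 0, 0]
  jaw: [0.4, 0.2, 0, -0.2, -0.2, -0.2, -0.2, -0.2]

```text
clock: 13.78
tool_pos: [0.6745, -0.0391, 0.0962]
eef_rot: [0.971, 0.239, -0.0, -0.0]
contact_force: [-1.6, 0.1, 1.0]
opening: 0.6
```

```bash
python3 st.py;  python3 - <<'E'
from plant import r
from h import *
S=r.snapshot("scene");crop(S,265,110,110,130,4.5,"pics/s13.png")
E
```

```text
t 13.7833 z 0.0962 rad 0.0737 wheel 1.7294 yaw-angle -0.0088 Fr,Ft,Fz -1.34 0.83 0.97 Mz -0.021 open 0.6 pos [ 0.67447 -0.03915  0.09618]
```

View pics/s13.png

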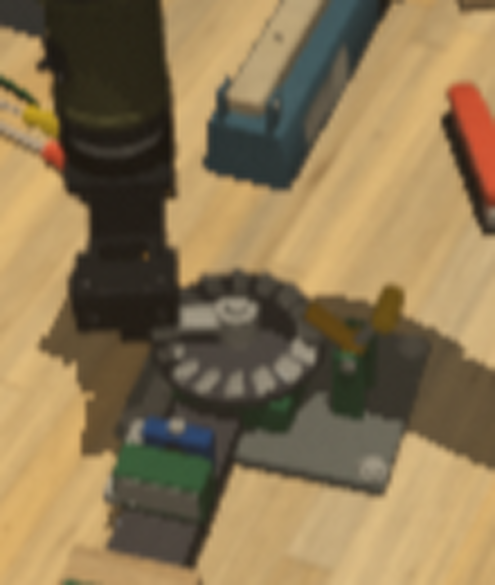

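Call:
move_arm:
  turn:
    - [0, 0, 0]
    - [0, 0, 0]
    - [0, 0, 0]
    - [0, 0, 0]
    - [0, 0, 0]
    - [0, 0, 0]
    - [0, 0, 0]
    - [0, 0, 0]
  dp:
    - [0, 0, -0.2]
    - [0, 0, -0.5]
    - [0, 0, -0.7]
    - [0, 0, -0.8]
    - [0, 0, -0.8]
    - [0, 0, -0.7]
    - [0, 0, -0.4]
    - [0, 0, 0]
  jaw: [-0.2, -0.2, -0.2, -0.2, -0.2, -0.2, -0.2, -0.2]

```text
clock: 14.5
tool_pos: [0.6764, -0.0393, 0.2023]
eef_rot: [0.971, 0.239, 0.003, 0.001]
contact_force: [0.1, -0.8, 0.3]
opening: 0.6
```

```bash
python3 st.py;  python3 - <<'E'
from plant import r
from h import *
S=r.snapshot("scene");crop(S,265,110,110,130,4.5,"pics/s14.png")
T=r.snapshot("top");crop(T,285,140,45,40,13,"pics/t14.png")
s=r.get_state();plan(s,cl(-.145,0,.20),YAW); print(s["q"])
E
```

```text
t 14.5 z 0.2023 rad 0.0754 wheel 1.7155 yaw-angle 0.0047 Fr,Ft,Fz -0.31 -0.74 0.34 Mz -0.002 open 0.6 pos [ 0.67644 -0.03928  0.20231]
yaw 0.4833583262936021 Z [ 2.e-04 -2.e-04 -1.e+00] dp total units [-8.448 -1.807 -0.046]
turn z units total 0.050986611190273076 limit/row .0199
[ 0.0769064   0.80235972 -0.17131215  1.43734013  0.15550366  0.91493758
 -1.22548943]
```

View pics/s14.png

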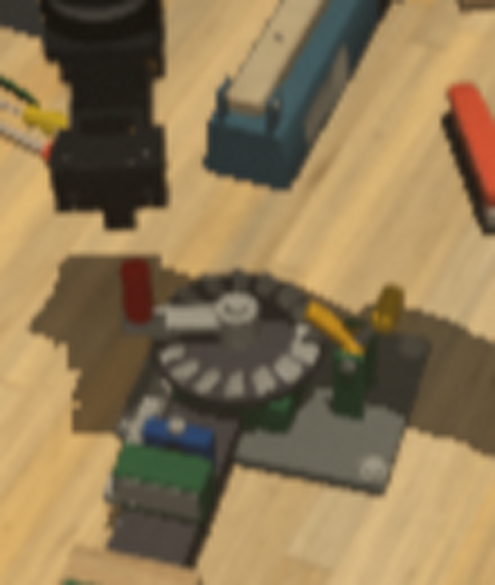

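View pics/t14.png

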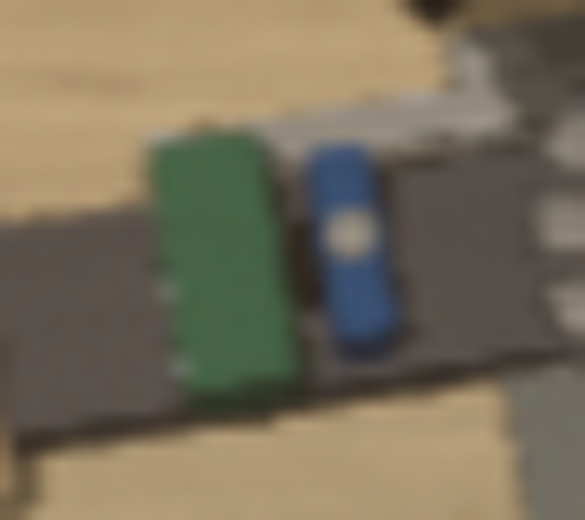

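Call:
move_arm:
  turn:
    - [0, 0, 0.017]
    - [0, 0, 0.017]
    - [0, 0, 0.017]
    - [0, 0, 0]
  dp:
    - [-0.4, 0, 0]
    - [-0.5, 0, 0]
    - [-0.5, 0, 0]
    - [-0.5, 0, 0]
  jaw: [1, 1, 1, 1]

```text
clock: 14.93
tool_pos: [0.6281, -0.0545, 0.1971]
eef_rot: [0.997, 0.079, -0.002, 0.0]
contact_force: [-0.7, -0.2, 0.1]
opening: 0.325
```

```bash
python3 - <<'E'
from plant import r
from h import *
s=r.get_state();plan(s,cl(-.145,0,.20),YAW); print(s["q"],s["opening"])
def g(n):return cv2.cvtColor(cv2.imread(n),cv2.COLOR_BGR2GRAY).astype(np.float32)
ref=g("pics/t11.png")
for n in("t12","t14"):
    W=np.eye(2,3,dtype=np.float32);I=g(f"pics/{n}.png")
    m=np.zeros(ref.shape,np.uint8);m[120:400,150:275]=255
    try:
        cc,W=cv2.findTransformECC(ref,I,W,cv2.MOTION_TRANSLATION,(3,200,1e-6),m,5);print(n,cc,W[:,2],"mm",W[:,2]/13/460*1460)
    except Exception as e:print(e)
E
```

```text
yaw 0.15788069189689924 Z [-3.e-03 -8.e-04 -1.e+00] dp total units [-6.659  0.683 -0.095]
turn z units total -0.0008147631898189034 limit/row .0199
[ 0.05869545  0.74264865 -0.08341473  1.59033902  0.07857874  0.81490501
 -1.46986524] 0.32452998159768187
t12 0.9702371229068304 [12.64377    -0.13215145] mm [ 3.0869405 -0.0322644]
t14 0.9856245162208093 [11.708546  -1.4913825] mm [ 2.8586082 -0.3641168]
```

Call:
move_arm:
  turn:
    - [0, 0, 0]
    - [0, 0, 0]
    - [0, 0, 0]
    - [0, 0, 0]
    - [0, 0, 0]
    - [0, 0, 0]
    - [0, 0, 0]
    - [0, 0, 0]
    - [0, 0, 0]
    - [0, 0, 0]
  dp:
    - [-0.6, 0.1, 0]
    - [-0.8, 0.1, 0]
    - [-0.9, 0.1, 0]
    - [-0.9, 0.1, 0]
    - [-0.9, 0.1, 0]
    - [-0.9, 0.1, 0]
    - [-0.8, 0.08, 0]
    - [-0.6, 0, 0]
    - [-0.3, 0, 0]
    - [0, 0, 0]
  jaw: [1, 1, 1, 1, 1, 1, 1, 1, 1, 1]

```text
clock: 15.77
tool_pos: [0.4649, -0.0982, 0.198]
eef_rot: [0.997, 0.081, -0.002, -0.0]
contact_force: [-0.9, 0.7, 0.3]
opening: 0.002
```

```bash
python3 - <<'E'
from plant import r
from h import *
s=r.get_state();plan(s,cl(-.145,0,.105),YAW); print(s["tool_pos"],s["opening"])
S=r.snapshot("scene");crop(S,265,130,110,130,4.5,"pics/s15.png");cv2.imwrite("pics/S15.png",S["frame"])
T=r.snapshot("top");crop(T,255,125,130,85,6,"pics/t15.png");cv2.imwrite("pics/T15.png",T["frame"])
for w in(1.60,1.65,1.7,1.75):
  p=cl(.07*np.cos(w-1.4),.07*np.sin(w-1.4),.132);print(w,p,proj(S,p)[0],proj(T,p)[0])
E
```

```text
yaw 0.16212658531142018 Z [-0.0036 -0.     -1.    ] dp total units [ 0.079 -0.014  3.721]
turn z units total -0.00013900826505654692 limit/row .0199
[ 0.46487198 -0.09820116  0.1980353 ] 0.00200836487856968
1.6 [ 0.67493851 -0.04914438  0.132     ] [294.39401372 167.49243704] [338.65631344 131.29889037]
1.65 [ 0.67361446 -0.04590488  0.132     ] [294.29255324 168.2737652 ] [337.63852712 131.71629101]
1.7 [ 0.67213016 -0.0427356   0.132     ] [294.24606006 169.05775247] [336.64378072 132.18281215]
1.75 [ 0.67048932 -0.03964447  0.132     ] [294.25494311 169.84245083] [335.67452526 132.69733988]
```

View pics/s15.png

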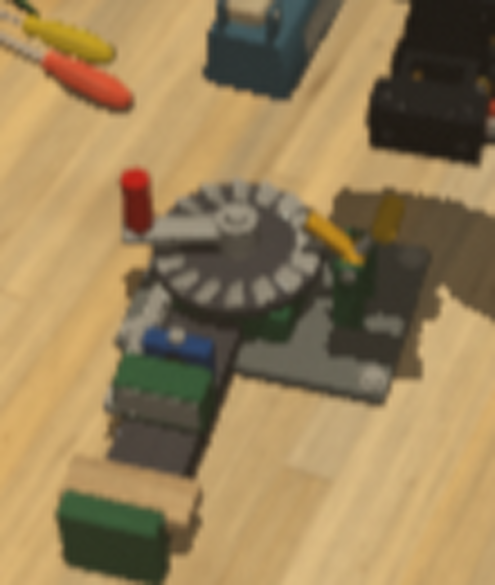

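View pics/t15.png

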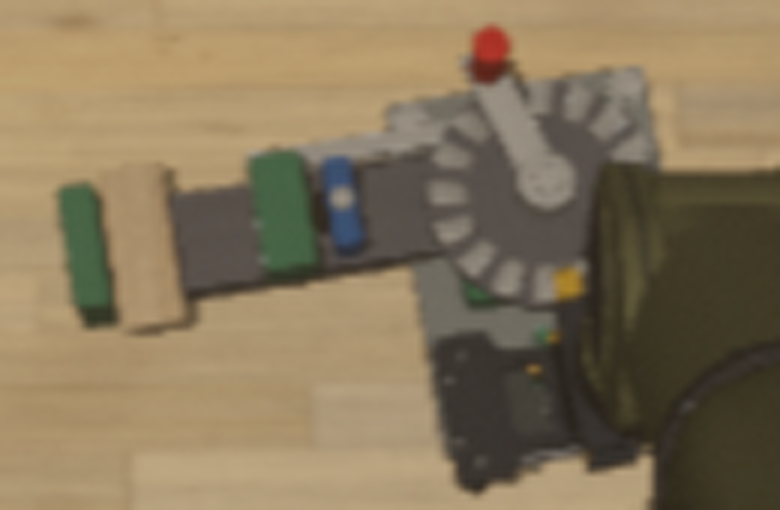

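```bash
python3 - <<'E'
from h import *
T=cv2.imread("pics/T15.png");cv2.imwrite("pics/t15b.png",cv2.resize(T[140:180,285:330],None,fx=13,fy=13,interpolation=cv2.INTER_CUBIC))
G={n:cv2.imread(f"pics/{n}.png")[...].astype(np.float32) for n in("t11","t12","t14","t15b")}
def ch(I,k): return (I[...,1]-I[...,2]) if k=="g-r" else I[...,0] if k=="b" else (I[...,0]-I[...,2])
def ecc(a,b,box,k):
    m=np.zeros(a.shape[:2],np.uint8);x0,y0,x1,y1=box;m[y0:y1,x0:x1]=255
    cc,W=cv2.findTransformECC(ch(a,k),ch(b,k),np.eye(2,3,dtype=np.float32),cv2.MOTION_TRANSLATION,(3,300,1e-7),m,5);return W[:,2]/13/460*1460,round(cc,3)
for a,b in(("t11","t12"),("t11","t14"),("t11","t15b"),("t12","t15b"),("t12","t14"),("t14","t15b")):
    print(a,b,"jaw",ecc(G[a],G[b],(120,110,300,420),"g-r"),"post",ecc(G[a],G[b],(300,130,410,370),"b-r"))
# scene-camera handle/jaw check via green centroid
for n in ("t11","t12","t14","t15b"):
    k=ch(G[n],"g-r");k[:, :100]=0;k[:,320:]=0;k=np.clip(k-8,0,25);k[:100]=0;k[420:]=0;X=np.arange(k.shape[1]);print(n,(k.sum(0)@X)/k.sum()/13/460*1460)
E
```

```text
t11 t12 jaw (array([ 2.8183799 , -0.38840562], dtype=float32), 0.998) post (array([0.00265151, 0.00662779], dtype=float32), 0.999)
t11 t14 jaw (array([ 3.1555276, -0.4489147], dtype=float32), 0.998) post (array([0.00451922, 0.04704373], dtype=float32), 0.999)
t11 t15b jaw (array([ 3.1026626 , -0.46132752], dtype=float32), 0.998) post (array([-0.01080234,  0.00779254], dtype=float32), 0.999)
t12 t15b jaw (array([ 0.27621204, -0.08138642], dtype=float32), 0.999) post (array([-0.0183757,  0.0008212], dtype=float32), 0.999)
t12 t14 jaw (array([ 0.32664543, -0.0755814 ], dtype=float32), 0.999) post (array([0.00119086, 0.0380118 ], dtype=float32), 1.0)
t14 t15b jaw (array([-0.0525182 , -0.01450556], dtype=float32), 0.999) post (array([-0.01951365, -0.03085547], dtype=float32), 1.0)
t11 51.57759198714427
t12 54.3267004676506
t14 54.676903680392904
t15b 54.60742888115524
```

```bash
python3 - <<'E'
import numpy as np
from scipy.optimize import curve_fit
w=np.array([1.3121,1.4161,1.4651,1.4892,1.5078,1.5243,1.5419,1.56,1.5803,1.601,1.6184,1.634,1.6491,1.6638,1.6771,1.6855,1.694,1.6972])
f=np.array([4.52,5.29,4.98,5.92,5.74,4.63,4.96,5.16,4.48,5.07,5.49,5.16,6.8,6.62,7.59,7.21,8.01,8.18])
g=lambda w,b,c:b+45*np.clip(w-c,0,None)
p,C=curve_fit(g,w,f,[5,1.63]);print(p,C.diagonal()**.5,"squeeze",25*(1.6972-p[1]))
g=lambda w,b,c,k:b+k*np.clip(w-c,0,None)
p,C=curve_fit(g,w,f,[5,1.63,45]);print(p,C.diagonal()**.5,"squeeze",25*(1.6972-p[1]))
E
```

```text
[5.11272727 1.62777965] [0.13425093 0.00478401] squeeze 1.7355086579419587
[ 5.11272727  1.62275682 40.36560505] [0.13706686 0.01092717 7.8409568 ] squeeze 1.8610795266147173
```

Call:
move_arm:
  turn:
    - [0, 0, 0]
    - [0, 0, 0]
    - [0, 0, 0]
    - [0, 0, 0]
    - [0, 0, 0]
    - [0, 0, 0]
    - [0, 0, 0]
    - [0, 0, 0]
  dp:
    - [0, 0, 0.4]
    - [0, 0, 0.6]
    - [0, 0, 0.7]
    - [0, 0, 0.7]
    - [0, 0, 0.6]
    - [0, 0, 0.5]
    - [0, 0, 0.2]
    - [0, 0, 0]
  jaw: [1, 1, 1, 1, 1, 1, 1, 1]

```text
clock: 16.53
tool_pos: [0.4676, -0.0973, 0.105]
eef_rot: [0.997, 0.082, -0.001, -0.0]
contact_force: [1.0, 0.5, -0.3]
opening: 0.009
```

```bash
python3 - <<'E'
from plant import r
from h import *
s=r.get_state();print(inclamp(s["tool_pos"]),s["contact_force"]);plan(s,cl(-.113,0,.105),YAW)
S=r.snapshot("scene");crop(S,265,130,110,130,4.5,"pics/s16.png")
E
```

```text
[-1.43766877e-01  1.22093373e-05  1.04981138e-01] [ 1.03026879  0.54961968 -0.26890199]
yaw 0.16392180927008715 Z [-1.2e-03  4.0e-04 -1.0e+00] dp total units [ 1.231  0.002 -0.002]
turn z units total 0.0001467105019223317 limit/row .0199
```

View pics/s16.png

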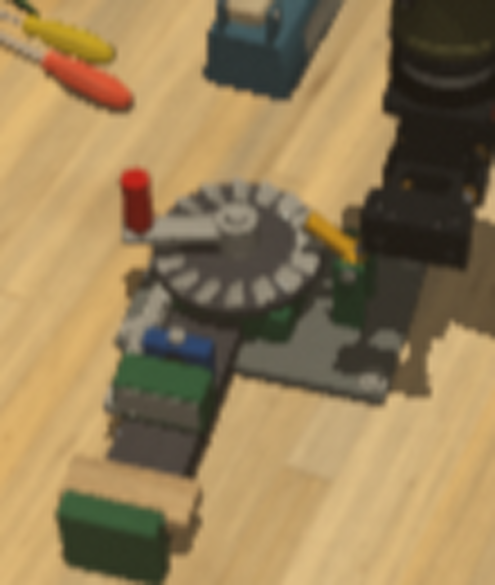

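Pawl still over, finger on its -x side. Pushing +x slowly.

Call:
move_arm:
  turn:
    - [0, 0, 0]
    - [0, 0, 0]
    - [0, 0, 0]
    - [0, 0, 0]
    - [0, 0, 0]
    - [0, 0, 0]
    - [0, 0, 0]
    - [0, 0, 0]
    - [0, 0, 0]
    - [0, 0, 0]
  dp:
    - [0.12, 0, 0]
    - [0.12, 0, 0]
    - [0.12, 0, 0]
    - [0.12, 0, 0]
    - [0.12, 0, 0]
    - [0.12, 0, 0]
    - [0.1, 0, 0]
    - [0.1, 0, 0]
    - [0.08, 0, 0]
    - [0, 0, 0]
  jaw: [1, 1, 1, 1, 1, 1, 1, 1, 1, 1]

```text
clock: 17.42
tool_pos: [0.4926, -0.0936, 0.1062]
eef_rot: [0.997, 0.082, 0.001, 0.0]
contact_force: [-0.5, -0.7, -0.0]
opening: 0.01
```

```bash
python3 - <<'E'
from plant import r
from h import *
s=r.get_state();print(inclamp(s["tool_pos"]),s["contact_force"])
S=r.snapshot("scene");crop(S,265,130,110,130,4.5,"pics/s17.png")
E
```

```text
[-0.11851101 -0.00042188  0.10623883] [-0.54196922 -0.74848015 -0.04294182]
```

View pics/s17.png

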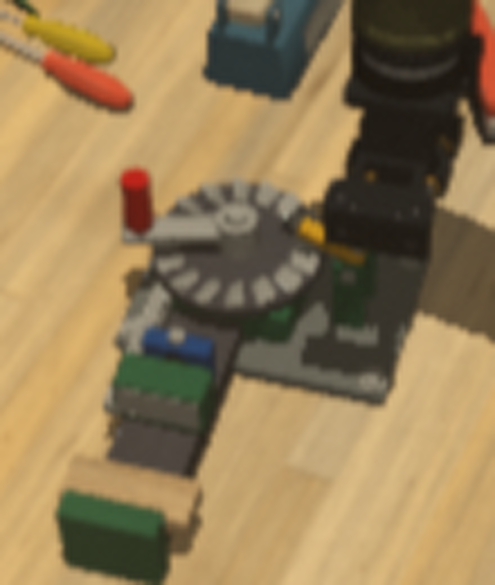

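Call:
move_arm:
  turn:
    - [0, 0, 0]
    - [0, 0, 0]
    - [0, 0, 0]
    - [0, 0, 0]
    - [0, 0, 0]
  dp:
    - [0.08, 0, 0]
    - [0.08, 0, 0]
    - [0.08, 0, 0]
    - [0.06, 0, 0]
    - [0, 0, 0]
  jaw: [1, 1, 1, 1, 1]

```text
clock: 17.88
tool_pos: [0.4999, -0.0925, 0.1062]
eef_rot: [0.997, 0.081, 0.0, 0.0]
contact_force: [0.1, 0.1, 0.2]
opening: 0.007
```

```bash
python3 - <<'E'
from plant import r
from h import *
s=r.get_state();print(inclamp(s["tool_pos"]),s["contact_force"])
S=r.snapshot("scene");crop(S,265,130,110,130,4.5,"pics/s18.png")
E
```

```text
[-0.11115487 -0.0004191   0.10624895] [0.13457669 0.13399558 0.24768067]
```

View pics/s18.png

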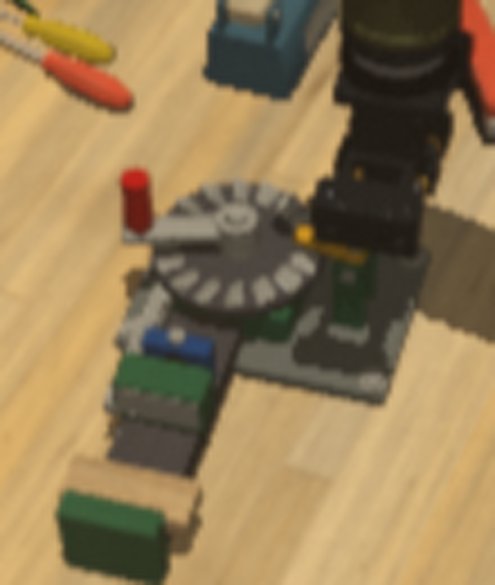

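Call:
move_arm:
  turn:
    - [0, 0, 0]
    - [0, 0, 0]
    - [0, 0, 0]
    - [0, 0, 0]
    - [0, 0, 0]
    - [0, 0, 0]
    - [0, 0, 0]
  dp:
    - [-0.3, 0, 0]
    - [-0.6, 0, 0]
    - [-0.8, 0, -0.2]
    - [-0.8, 0, -0.6]
    - [-0.6, 0, -0.8]
    - [-0.2, 0, -0.4]
    - [0, 0, 0]
  jaw: [1, 1, 1, 1, 1, 1, 1]

```text
clock: 18.52
tool_pos: [0.4172, -0.1066, 0.1578]
eef_rot: [0.997, 0.081, 0.001, 0.0]
contact_force: [0.2, 0.6, -0.8]
opening: 0.004
```

```bash
python3 - <<'E'
from plant import r
from h import *
s=r.get_state();print(s["clock"],inclamp(s["tool_pos"]),s["contact_force"])
S=r.snapshot("scene");crop(S,265,130,110,130,4.5,"pics/s19.png")
T=r.snapshot("top");crop(T,255,125,130,85,6,"pics/t19.png");cv2.imwrite("pics/T19.png",T["frame"]);cv2.imwrite("pics/S19.png",S["frame"])
def c(T):return cv2.resize(T[140:180,285:330],None,fx=13,fy=13,interpolation=cv2.INTER_CUBIC).astype(np.float32)
a=c(cv2.imread("pics/T15.png"));b=c(T["frame"]);m=np.zeros(a.shape[:2],np.uint8);m[110:420,120:300]=255
cc,W=cv2.findTransformECC(a[...,1]-a[...,2],b[...,1]-b[...,2],np.eye(2,3,dtype=np.float32),cv2.MOTION_TRANSLATION,(3,300,1e-7),m,5);print(W[:,2]/13/460*1460,cc)
for p in(0,.12,.25,.34,.66):
  t=np.arctan2(49,9)+p;print(p,proj(S,cl(-.088+.0498*np.cos(t),0,.072+.0498*np.sin(t))))
E
```

```text
18.5167 [-0.19508    -0.00092655  0.15781519] [ 0.24251792  0.63502288 -0.82107291]
[ 0.01697472 -0.00481362] 0.9992313749286599
0 [[340.69351468 175.0822448 ]]
0.12 [[342.53052393 175.25335651]]
0.25 [[344.53642553 175.62184886]]
0.34 [[345.91590783 175.98543351]]
0.66 [[350.56402589 177.93944299]]
```

View pics/s19.png

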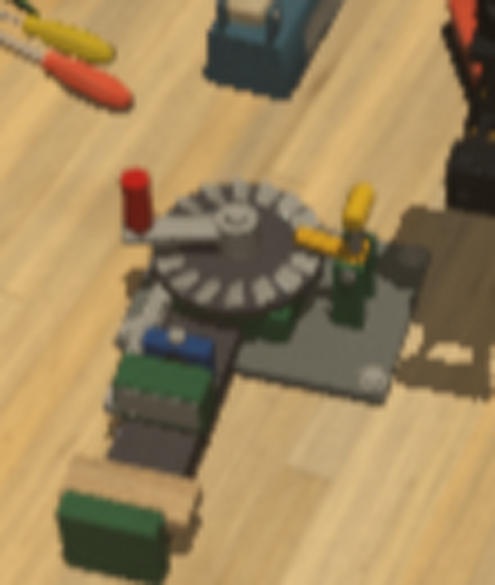

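View pics/t19.png

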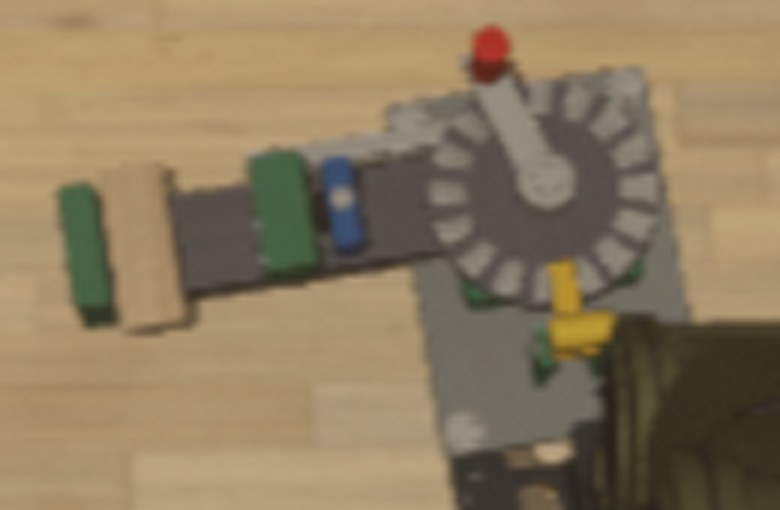

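```bash
python3 - <<'E'
from plant import r
import cv2,numpy as np
a=cv2.imread("pics/top0.png").astype(int);b=cv2.imread("pics/T19.png").astype(int);d=abs(a-b).sum(2)
print("tape",d[165:215,160:210].mean(),"masking",d[210:248,405:445].mean(),"block",d[150:182,270:286].mean())
print(r.finish_job())
E
```

```text
tape 20.5068 masking 107.96644736842106 block 19.873046875
the job is handed in; nothing more can be done
None
```

```bash
python3 -c "
import cv2;a=cv2.imread('pics/S19.png');cv2.imwrite('pics/z.png',cv2.resize(a[100:380,200:480],None,fx=2,fy=2))"
```

```text
(no output)
```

View pics/z.png

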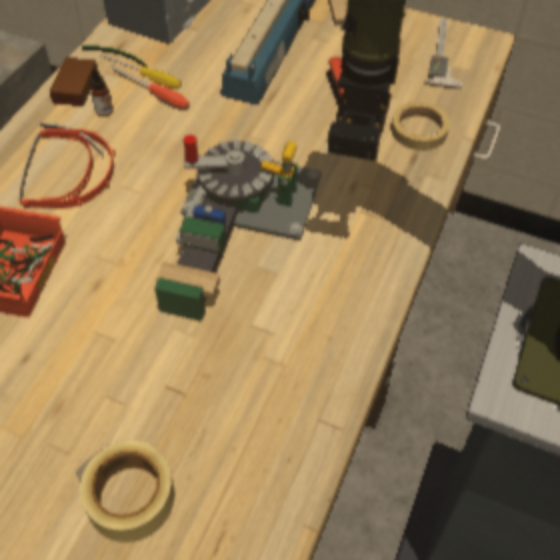

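The job is done and handed in at about 18.6 s of the 72 s. I threw the pawl right over with the shut fingers and gripped the red crank at 8 N. I wound it backward from about 0.31 to 1.70 rad, eased off, let go, pushed the pawl back so it dropped onto the teeth, and backed the arm clear.

**Squeeze:** a fit of the crank force put first contact with the buffer at about 1.62–1.63 rad. The force then rose from about 5.1 N to 8.2 N, which makes the squeeze roughly 1.7–1.9 mm. The jaw moved slightly less in the top camera than the wheel angle implied, which would put it near 1.6–1.7 mm. This is inferred from force and angle; I did not see the buffer's compression directly.

**Jaw after letting go:** comparing top-camera pictures, the jaw moved 0.05 mm or less in the pictures taken after I let go of the crank. Dropping the pawl shifted it by about 0.02 mm.

**Pawl:** the last pictures show it back over the wheel and resting on a tooth, at roughly 0.15–0.25 rad, so it is not fully down in a gap.

**Forces:** contact forces I read stayed under about 9 N. These are sampled at the end of each move, not continuously.

**Other things:** the wooden block and packing tape look unmoved in the last pictures. My picture-difference check disagreed on the masking tape (108 against about 20 for the others). I think that is the arm or its shadow over it in the top view, because the scene view shows the roll standing clear of the gripper in its usual place; I did not measure its position again.

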